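Run a rack of vials through the hand-cranked cap press

ROBOT

A 7-joint arm with a two-finger parallel gripper is mounted at the origin on a cart in front of the work surface, level with it; the furniture and walls round the work are solid. World frame = base frame: x ahead of the robot, y to its left, z up, the work surface at z = 0. Lengths are in m, angles in rad, forces in N, time in s.
With the tool pointing down it reaches from about 0.4 to 0.925 m from the base axis. Payload 4.1 kg.
Tool frame: the origin (TCP) lies midway between the tips of the shut fingers; the grasp point (between the pads) lies 19 mm behind it (ctrl.pinch_z is the distance from the TCP to the grasp point, in m); x points along the fingers, y is the direction in which the jaws open and shut, and the axes are right-handed (so a half turn about x gives the same grasp; the last joint's range is limited). The gripper opens to 85 mm and grips with 20 to 120 N. Pads are 22 mm wide; open, the fingers measure 114 mm over their backs; the gripper's body (76 mm by 85 mm) begins 54 mm behind the grasp point. The pads swing forward as they close: fully open they stand 13 mm farther back than shut.
Start: joints at [-1.381, 0.398, 0.045, 1.537, -0.019, 1.207, -0.051], TCP at [0.185, 0.623, 0.231] pointing down, gripper open.
Joint ranges: [-2.82, 2.82], [-0.49, 2.23], [-1.37, 1.46], [0, 2.46], [-1.36, 4.5], [0.23, 2], [-2.94, 2.94]. Speed limits (rad/s): [2.57, 2.57, 3.14, 3.14, 3.14, 3.14, 3.14].

INTERFACE

Orientations are given as a rotation vector (axis times angle).
In Python, from rig import ctrl, cams gives the robot as it stands.
- The arm moves only by the shell command python3 -m handwheel 'ROWS' [OPENING] [FORCE]. ROWS is text: rows parted by semicolons, each of 4 numbers parted by spaces: the shift along the tool's x, y, z in cm, then the turn about the tool's x in degrees. In form: tx ty tz spin; .... A call has 1 to 20 rows; each row is the pose to reach, as a shift and turn from the pose commanded when the call began, along the tool's axes at that moment; what a row does not reach only later rows make up. A row lasts 1/10 s, in which the tool goes at most 50 mm and 8.59 degrees, less where a joint would pass 70% of its speed; a pose out of reach is approached as far as the arm can. A call with a gripper value outside its range is refused whole. OPENING is the finger opening in cm, from 0 to 8.54, set as the call begins (- or left out, the last holds). The fingers move at their own pace and stop on an object; FORCE is the grip in N (left out, the last holds). Time passes only in rows, so rows that repeat a pose let the fingers close. It gives the time, the measured TCP pose, the force and the opening at its end, in the units of the state.
- ctrl.sense(): the state, without advancing time (a new reading comes with each control period).
- cams.read_camera(name): name is "scene" or "top" or "wrist"; returns a dict with "frame" (420x560x3 uint8, red, green, blue), "fovy" (degrees; the focal length in pixels is half the picture's height over the tangent of half this angle, whatever the lens; pixels are square), "cx", "cy" (the principal point, pixels), "position" and "rotation" of the camera in the world. Camera axes: x right, y up, looking along -z (the intrinsics and any distortion apply to the point x, -y, -z); pixel columns grow to the right and rows downward; lengths in m; the calibration is good to about 2 mm. A picture is of the moment at which its call begins. There is no depth.
- ctrl.close_job(): hands the job in, once; it reports no verdict.
Trained networks look in a picture, given as the dict that the camera call returned (one of the last four; its "shot" number tells which), for a name from the list of things; names that differ only in an ending like _2 or _b are one class to them, and where a whole thing is asked for, a point or a joint stands for the part that bears it (a point fixed in the world has none). Each returns a list of dicts, best first, with "confidence" (0 to 1); they miss things now and then, are a little off and sometimes report something else, mostly with a low value. They report only what shows in the picture. A call takes as long as a camera call.
- cams.spot_in(picture, label): "pixel" ([column, row] in pixels, amid what is visible of it).
- cams.place_of(picture, label): "pixel" ([column, row] in pixels: a listed point, or the origin of a listed thing).
The state is a dict: "clock": time; "q": joint angles; "qvel": joint speeds; "tau": joint torques, N m; "eef_pos": TCP position; "ee_rot": TCP orientation; "contact_force": force on the tool from outside, world axes, zero at the start; "moment": the same for the moment, N m; "gripper_width": finger opening in m.
Only numpy, scipy, OpenCV 4.12 (cv2) and the standard library are available. Lean on these libraries where they do the work, as an engineer would, in place of code of your own. Each camera call takes 0.05 s, during which the arm holds its last target.

TASK

Set the rack of three vials down into its seat on the carriage of the hand-cranked cap press and let go. Then take the crank by its grip and turn it steadily counter-clockwise (seen from above), without racing, through the heavy point that each cap makes under the roller, until all three caps are pressed home and the carriage comes up firmly against its red end stop; do not force it past that point or slam it in. Let go of the crank and leave the rack in the press; the other things on the bench stay where they are.

Things in the scene. Friction and masses are not known exactly. Their poses are not given: they have to be found in the camera images.
- rack_mid (a point): centre of the vial rack's block: loose white plastic, grey band, 136 (its x) x 44 (its y) x 42 high mm, about 0.35 kg, either way round alike. Three amber vials are fixed in it at x = -40, 0, +40 with blue caps 22 across; the cap tops stand 46 mm above this point (25 above the block) and sink 3.5 when pressed home. Grasp it across its width at the middle; z up
- seat (a point): middle of the rack's seat, on top of the carriage plate, 32 mm above the bench; x = direction of travel, z up. The rack stands here lengthwise along x, its centre 21 above this point when fully down, between steel lugs 10 high (flared lips to 16) at its ends and corners with 2 mm play each side; the sides are open over the middle 105 mm
- press_roller (a point): centre of the press roller (52 across, on the level axis y of the press) in its bridge, 106 mm ahead of the seat at the start. The bridge straddles the track: 46 long in the travel direction, 90 wide, its top 164 above the bench; x = direction of travel
- grip (a point): centre of the crank's black grip, an upright round handle 50 mm high, 22 across, that spins freely on its pin; its foot is 25 below this point, the steel crank arm lies under it. z up
- crank_axis (a point): point on the crank's upright axis, 2 mm below the height of the grip's centre. The grip goes round it in a level circle of 55 mm radius. The hub's top is 18 mm below the grip's centre. It stands on a grey gear column beside the bridge, 66 mm to the left of the track's middle
- crank (a joint): crank angle, rad, 0 at the start, growing counter-clockwise seen from above; a turn feeds the carriage 40 mm (one vial pitch) along the seat's +x. About 2 N at the grip turn it; from 1 turn on, once a turn, each cap (three) takes up to 10 N for a third of a turn; then it runs light again up to the end stop. Over a turn a second is racing, even for a moment. It stays put when let go
- cap_a (a joint): how far the blue cap at the rack's x = -40 mm has been pressed, m: 0 to 0.0005 at the start, 0.0035 fully home; the roller leaves it at about 0.0031. It takes about 125 N to press
- cap_b (a joint): the same for the middle cap
- cap_c (a joint): the same for the cap at x = +40 mm
- carriage (a joint): travel of the carriage along the seat's x, m, 0 at the start (40 mm per crank turn). A red end stop, an upright block 14 thick and 56 wide clamped across the guide rods past the roller, stops it rigidly; it is clamped at a different place each time, 147 to 167 mm of travel (3.7 to 4.2 turns), and must be found by feel: firmly against it is 5 to 15 N at the grip, over 28 N is too hard
- panel_edge (a point): upper front corner of the hood's fixed side panel, a tall sheet 18 thick along world x that stands to the right of the press and parts it from the hood: its front edge rises straight up from the bench to this point, then slopes back and up to 0.64 m ahead of the robot at 0.57 m height; no panel above that. Go round or over it
- vial_1: small amber vial with a grey cap, 23 diameter x 46, loose bystander, origin under its middle
- vial_2: small amber vial with a grey cap, 23 diameter x 48, loose bystander, origin under its middle

How it is judged:
On the way, in this order (a step that is already met when the one before it is completed fails the run):
1. the rack stands fully down in its seat on the carriage, let go, its caps not yet pressed (x of rack_mid in the frame of seat between -0.004 and 0.004 m and y of rack_mid in the frame of seat between -0.004 and 0.004 m and z of rack_mid in the frame of seat between 0.018 and 0.0235 m and angle between the x axis of rack_mid and the x axis of seat, either way round below 0.06 rad and value of joint each of cap_a, cap_b, cap_c below 0.0018 m and contact force between the fingers and vial_rack below 0.3 N), for 0.2 s.
2. the leading cap and the middle cap have been pressed home by the roller (value of joint cap_b above 0.0025 m and value of joint any of cap_a, cap_c above 0.0025 m), for 0.05 s.
3. all caps home and the carriage is held firmly against its end stop (over 30 N there, some 4 N at the grip) (value of joint each of cap_a, cap_b, cap_c above 0.0025 m and contact force between carriage and end_stop above 30 N), for 0.2 s.
At the end, for the whole second after the job is handed in: all three caps are pressed at least 2.5 of 3.5 mm, the rack stands fully down in its seat (within 4 mm sideways, 2.5 mm in height, 0.06 rad), the carriage is left at the stop's end of its travel (past 144 mm), and crank and rack are at rest and released (value of joint each of cap_a, cap_b, cap_c above 0.0025 m and x of rack_mid in the frame of seat between -0.004 and 0.004 m and y of rack_mid in the frame of seat between -0.004 and 0.004 m and z of rack_mid in the frame of seat between 0.018 and 0.0235 m and angle between the x axis of rack_mid and the x axis of seat, either way round below 0.06 rad and value of joint carriage above 0.144 m and velocity of joint crank between -0.1 and 0.1 rad/s and linear speed of vial_rack below 0.01 m/s); the robot touches nothing.
It fails at once if the carriage is slammed or forced against its end stop: over 240 N there, some 28 N at the grip (contact force between carriage and end_stop above 240 N).
It fails at once if the crank races: over 8 rad/s (well over a turn a second) (velocity of joint crank above 8 rad/s).
It fails at once if the carriage or the rack is pushed along by hand instead of by the crank (value of joint crank above 1 rad and (contact force between any of the arm, the fingers and vial_rack above 2 N or contact force between the fingers and carriage above 2 N)).
It fails at once if a bystander vial is moved by more than 20 mm (distance of any of vial_1, vial_2 from where it was at the start of the episode above 0.02 m).
It also fails if it takes over 72 s, if anything falls off the work surface, if the arm or the gripper's body presses on something with over 40 N, if the wrist force passes 120 N, or if a joint passes its speed limit or range.

## Working session

There is one attempt and no reset: what is moved stays moved. The work goes in short steps, Python scripts to look and compute and a shell command to move; the robot and the scene stay as the last step left them, time stands still between calls to the robot, and variables do not carry over. Pictures are saved under pics/ and viewed, and the job is handed in when it is done.

```bash
ls; mkdir -p pics
cat > h.py <<'E'
import numpy as np, cv2
from rig import ctrl, cams
def ray(p,px):
    H=p["frame"].shape[0]; f=H/2/np.tan(np.radians(p["fovy"])/2)
    d=np.array([(px[0]-p["cx"])/f,-(px[1]-p["cy"])/f,-1.0])
    R=np.array(p["rotation"]); 
    if R.shape!=(3,3): R=cv2.Rodrigues(R.astype(float))[0]
    d=R@d; return np.array(p["position"]),d/np.linalg.norm(d)
def atz(p,px,z):
    o,d=ray(p,px); return o+d*(z-o[2])/d[2]
def tri(L):
    A=0;b=0
    for o,d in L:
        M=np.eye(3)-np.outer(d,d);A=A+M;b=b+M@o
    x=np.linalg.solve(A,b); return x,[np.linalg.norm((np.eye(3)-np.outer(d,d))@(x-o)) for o,d in L]
def proj(p,X):
    H=p["frame"].shape[0]; f=H/2/np.tan(np.radians(p["fovy"])/2)
    R=np.array(p["rotation"])
    c=R.T@(np.array(X)-p["position"]); return [p["cx"]-f*c[0]/c[2],p["cy"]+f*c[1]/c[2]]
E
python3 - <<'E'
from h import *
s=ctrl.sense();print(s, ctrl.pinch_z)
P={}
for n in ["scene","top","wrist"]:
    p=cams.read_camera(n);P[n]=p
    print(n,{k:v for k,v in p.items() if k!="frame"})
    cv2.imwrite(f"pics/{n}0.png",p["frame"][:,:,::-1])
for l in ["rack_mid","seat","press_roller","grip","crank_axis","panel_edge","vial_1"]:
    for n in P:
        r=cams.place_of(P[n],l); print(l,n,[(np.round(x["pixel"],1).tolist(),round(x["confidence"],2)) for x in r])
E
```

```text
pics
{'clock': 0.0, 'q': array([-1.38097558,  0.39921594,  0.04497774,  1.53790572, -0.01867157,
        1.2068887 , -0.05073706]), 'qvel': array([ 0.00023843,  0.00088749, -0.00037647,  0.00253251,  0.0015063 ,
        0.0002381 , -0.00141629]), 'tau': array([-2.33701840e-04, -4.75112271e+01,  1.36450443e+00, -2.54222649e+01,
        1.15252225e-02,  9.37620207e-03, -1.29555715e-05]), 'eef_pos': array([0.18490665, 0.62247184, 0.23023542]), 'ee_rot': array([ 0.22502514,  1.55903762, -0.22816338]), 'contact_force': array([-0.4569822 ,  1.05800669, -0.28528895]), 'moment': array([-0.00584189, -0.00647312,  0.04505044]), 'gripper_width': 0.08514340771679416} 0.0187
scene {'fovy': 43.63042261296898, 'cx': 280.8868076161237, 'cy': 212.51788142750866, 'position': array([-0.13978783, -0.78226123,  0.83686052]), 'rotation': array([ 1.01107751, -0.33310842, -0.54494664]), 'shot': 1}
top {'fovy': 48.968025859352586, 'cx': 282.7608256797293, 'cy': 207.20032182366933, 'position': array([0.42027643, 0.09792973, 1.06781215]), 'rotation': array([ 0.10344256, -0.05630393, -1.59643276]), 'shot': 2}
w
[... 199 characters left out ...]
 'shot': 3}
rack_mid scene [([229.1, 259.1], 0.87)]
rack_mid top [([232.8, 250.8], 0.7)]
rack_mid wrist [([93.6, 389.9], 0.83)]
seat scene [([272.4, 284.3], 0.76)]
seat top [([310.0, 241.6], 0.93)]
seat wrist []
press_roller scene []
press_roller top [([311.6, 191.9], 0.75)]
press_roller wrist []
grip scene []
grip top [([307.4, 171.5], 0.44)]
grip wrist []
crank_axis scene [([298.3, 203.0], 0.63)]
crank_axis top [([278.3, 180.0], 0.64)]
crank_axis wrist []
panel_edge scene []
panel_edge top [([417.3, 276.2], 0.84)]
panel_edge wrist []
vial_1 scene [([277.6, 238.1], 0.51), ([266.6, 243.9], 0.49)]
vial_1 top [([223.0, 190.9], 0.53), ([222.0, 182.0], 0.41)]
vial_1 wrist [([92.8, 389.6], 0.59)]
```

View pics/scene0.png

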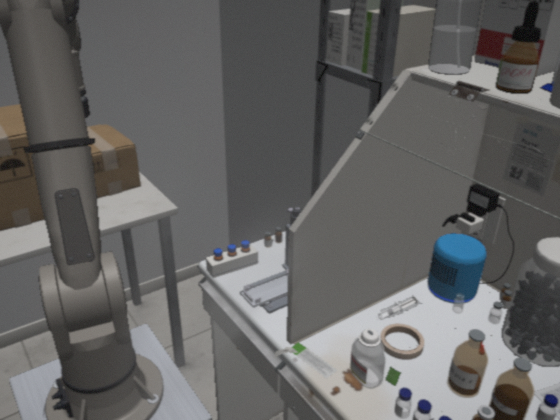

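View pics/top0.png

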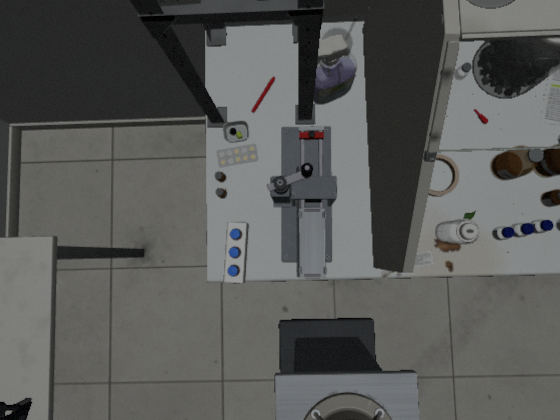

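View pics/wrist0.png

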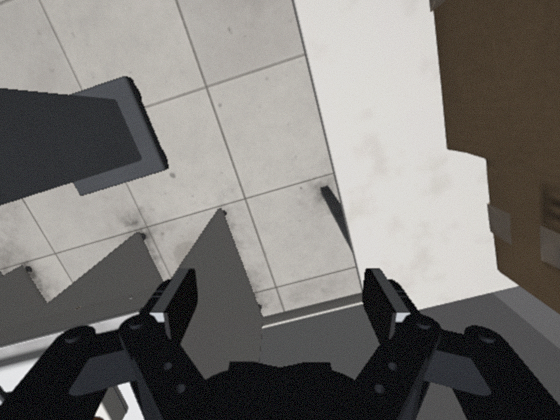

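```bash
sed -i 's/    R=np.array(p\["rotation"\])$/    R=cv2.Rodrigues(np.array(p["rotation"],float))[0]/' h.py
python3 - <<'E'
from h import *
S=cams.read_camera("scene");T=cams.read_camera("top")
for l,a,b,z in [("rack",(229.1,259.1),(232.8,250.8),.021),("seat",(272.4,284.3),(310,241.6),.032),("axis",(298.3,203),(278.3,180),None)]:
    x,r=tri([ray(S,a),ray(T,b)]);print(l,x.round(4),np.round(r,4))
    if z: print(atz(S,a,z).round(4),atz(T,b,z).round(4))
for z in (.1,.15,.2): print("roller",z,atz(T,(311.6,191.9),z).round(3),"grip",atz(T,(307.4,171.5),z).round(3))
for n,p in (("S",S),("T",T)):
    cv2.imwrite(f"pics/{n}z.png",cv2.resize(p["frame"][130:330,180:440,::-1],None,fx=3,fy=3,interpolation=cv2.INTER_CUBIC))
print(cv2.Rodrigues(ctrl.sense()["ee_rot"])[0].round(3))
E
```

```text
rack [0.4281 0.2459 0.0191] [0.0035 0.0035]
[0.4239 0.2456 0.021 ] [0.431  0.2438 0.021 ]
seat [0.4461 0.0692 0.0394] [0.0008 0.0008]
[0.4508 0.0775 0.032 ] [0.4469 0.0686 0.032 ]
axis [0.5612 0.1291 0.2055] [0.0012 0.0012]
roller 0.1 [0.55  0.064 0.1  ] grip [0.594 0.071 0.1  ]
roller 0.15 [0.543 0.066 0.15 ] grip [0.585 0.073 0.15 ]
roller 0.2 [0.536 0.067 0.2  ] grip [0.576 0.074 0.2  ]
[[ 0.     0.285  0.959]
 [ 0.     0.959 -0.285]
 [-1.     0.     0.   ]]
```

View pics/Tz.png

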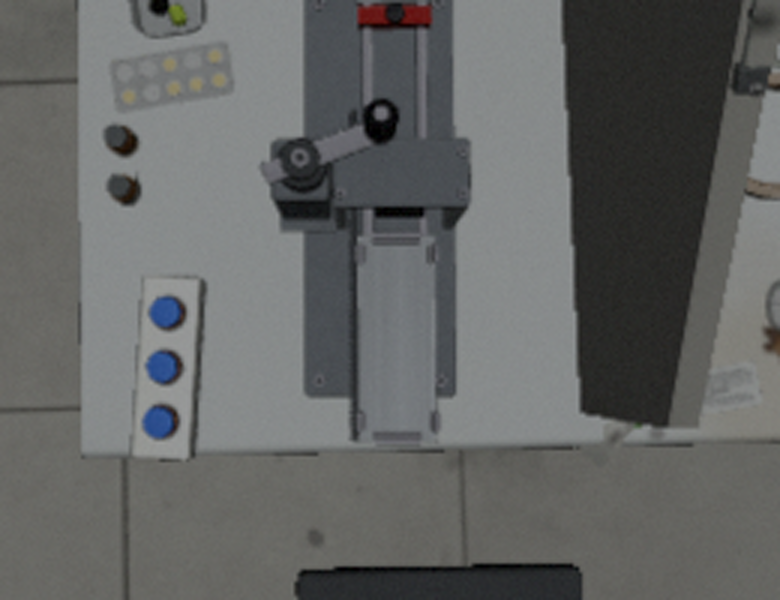

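View pics/Sz.png

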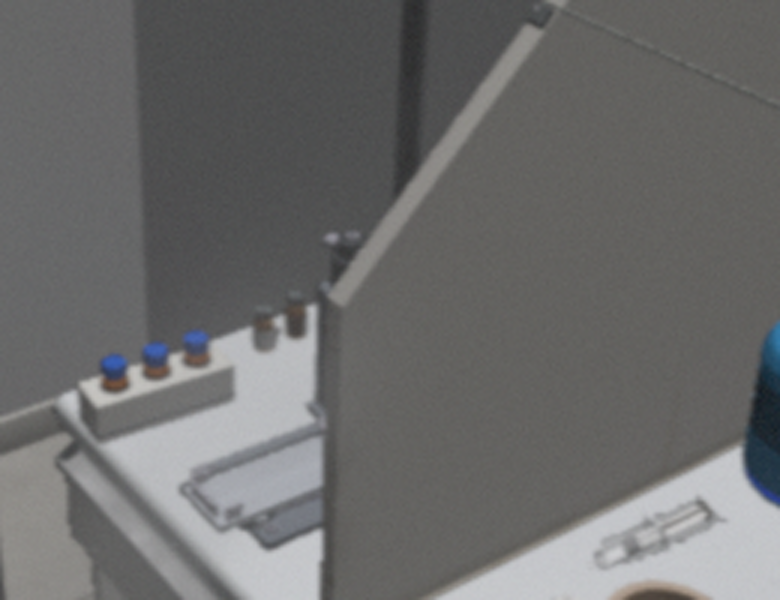

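```bash
cat >> h.py <<'E'
def to(pos,yaw=None):
    """print tool shift cm (tx ty tz) and spin deg; yaw= angle of tool y axis in world (mod pi)"""
    s=ctrl.sense();R=cv2.Rodrigues(s["ee_rot"])[0]
    t=R.T@(np.array(pos)-s["eef_pos"])*100
    yc=np.arctan2(R[1,1],R[0,1]); out=list(t.round(2))
    if yaw is not None:
        d=(yaw-yc+np.pi/2)%np.pi-np.pi/2   # world ccw turn
        out.append(round(-np.degrees(d),2))  # tool x is down
    print("rows to:",out,"yaw now",np.degrees(yc).round(2),"tilt",R[:,0].round(4)); return out
E
python3 - <<'E'
from h import *
T=cams.read_camera("top")
u=lambda x,y:(180+x/3,130+y/3)
for n,L,z in [("caps",[(168,312),(163,366),(160,421)],.066),("lugs fl fr rl rr",[(367,250),(432,250),(362,422),(431,420)],.045),
   ("base corners",[(305,397),(455,397)],.01),("stop",[(358,15),(431,15)],.07),("bridge top",[(335,140),(470,140),(468,208)],.164),
   ("hub",[(300,157)],.19),("griptop",[(380,108)],.23),("panel",[(580,410),(668,425)],.2),("vials",[(122,140),(125,188)],.03)]:
    print(n,[atz(T,u(*q),z)[:2].round(4).tolist() for q in L])
to((0.40,0.245,0.22),np.pi/2)
E
```

```text
caps [[0.4668, 0.23], [0.4279, 0.2342], [0.3885, 0.237]]
lugs fl fr rl rr [[0.5097, 0.084], [0.5084, 0.0359], [0.3835, 0.0915], [0.3837, 0.041]]
base corners [[0.4021, 0.1339], [0.3992, 0.0203]]
stop [[0.6813, 0.0858], [0.6795, 0.0322]]
bridge top [[0.5729, 0.1046], [0.5701, 0.0157], [0.5251, 0.0187]]
hub [[0.5582, 0.1271]]
griptop [[0.5807, 0.0759]]
panel [[0.3931, -0.0426], [0.3826, -0.0961]]
vials [[0.6005, 0.2679], [0.5636, 0.2661]]
rows to: [np.float64(1.13), np.float64(-30.13), np.float64(31.37), np.float64(-16.54)] yaw now 73.46 tilt [ 0.e+00  1.e-04 -1.e+00]
```

```bash
python3 -m handwheel '0 -5 5 -3; 0 -9 9 -6; 0 -13 13 -9; 0 -17 17 -12; 0 -21 21 -14; 1 -25 25 -14; 1 -28 28 -14; 1 -30 30.5 -14; 1 -30.5 30.5 -14; 1 -30.5 30.5 -14' 8.5 40
python3 - <<'E'
from h import *
W=cams.read_camera("wrist");cv2.imwrite("pics/w1.png",W["frame"][:,:,::-1])
for l in ["rack_mid","seat","press_roller","grip","crank_axis","vial_1"]:
    r=cams.place_of(W,l); print(l,[(np.round(x["pixel"],1).tolist(),round(x["confidence"],2)) for x in r])
    for x in r[:1]: print([atz(W,x["pixel"],z).round(4).tolist() for z in (.021,.032,.2)])
print(W["position"],W["rotation"])
E
```

```text
clock: 2.35
eef_pos: [0.3929, 0.2387, 0.2215]
ee_rot: [0.041, 1.57, -0.043]
contact_force: [0.3, -0.0, -0.3]
gripper_width: 0.0848
rack_mid [([280.3, 211.7], 0.76)]
[[0.4247, 0.2377, 0.021], [0.421, 0.2379, 0.032], [0.3651, 0.2406, 0.2]]
seat [([146.6, 236.3], 0.75)]
[[0.4489, 0.0637, 0.021], [0.4444, 0.0694, 0.032], [0.3767, 0.1572, 0.2]]
press_roller [([143.7, 236.4], 0.55)]
[[0.4488, 0.0599, 0.021], [0.4444, 0.0658, 0.032], [0.3766, 0.1554, 0.2]]
grip []
crank_axis []
vial_1 [([310.7, 315.0], 0.61), ([310.4, 298.6], 0.59)]
[[0.5818, 0.2727, 0.021], [0.5731, 0.2718, 0.032], [0.4404, 0.2574, 0.2]]
[0.31014033 0.24334785 0.36493542] [-0.26063336 -0.24499973  1.50257721]
```

View pics/w1.png

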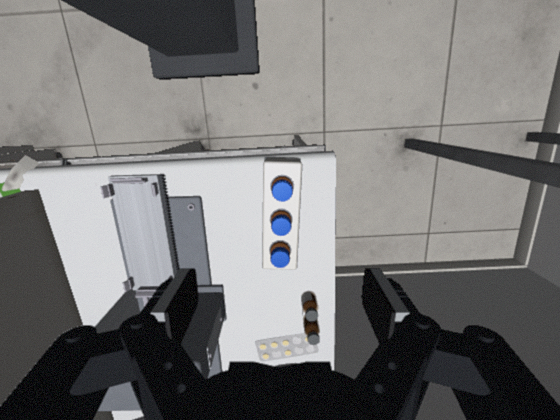

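Run:
```python
from h import *
W=cams.read_camera("wrist");f=W["frame"]
hsv=cv2.cvtColor(f,cv2.COLOR_RGB2HSV)
m=((hsv[:,:,0]>105)&(hsv[:,:,0]<130)&(hsv[:,:,1]>140)&(hsv[:,:,2]>120)).astype(np.uint8)
n,l,st,c=cv2.connectedComponentsWithStats(m)
L=[c[i] for i in range(1,n) if st[i,4]>80]
for q in L: print(q.round(1),atz(W,q,.065).round(4))
cv2.imwrite("pics/w1z.png",cv2.resize(f[140:330,80:330,::-1],None,fx=3.1,fy=3.1,interpolation=cv2.INTER_CUBIC))
```

```text
[275.6 193.6] [0.3864 0.2412 0.065 ]
[274.4 228.7] [0.4266 0.2381 0.065 ]
[273.3 261.3] [0.4672 0.2348 0.065 ]
```

View pics/w1z.png

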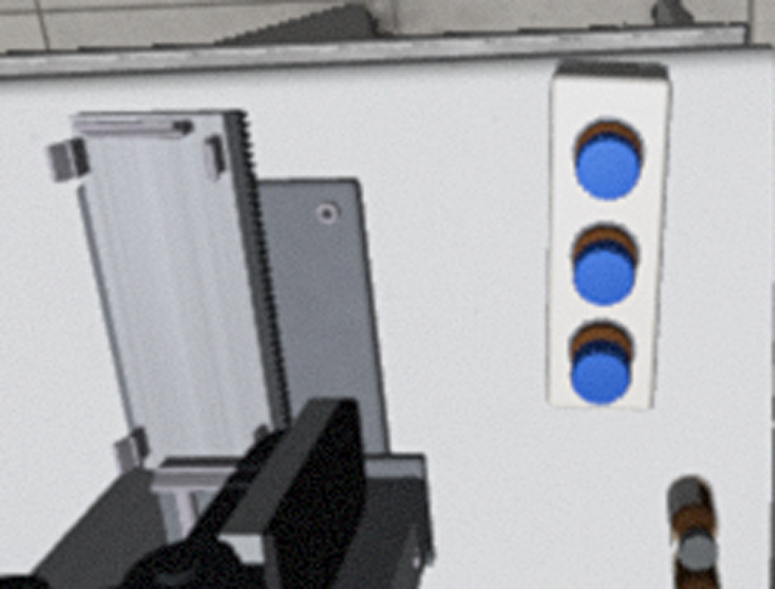

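Run:
```python
from h import *
to((0.427,0.237,0.12),np.radians(85.4)); print(ctrl.sense()["eef_pos"])
```

```text
rows to: [np.float64(10.13), np.float64(-0.64), np.float64(3.72), np.float64(2.19)] yaw now 87.59 tilt [ 0.e+00  1.e-04 -1.e+00]
[0.39014635 0.24498861 0.22130126]
```

```bash
python3 -m handwheel '3 -0.64 3.72 2.2; 7 -0.64 3.72 2.2; 10.1 -0.64 3.72 2.2; 10.1 -0.64 3.72 2.2; 10.1 -0.64 3.72 2.2'
python3 - <<'E'
from h import *
to((0.427,0.237,0.008),np.radians(85.4)); print(ctrl.sense()["eef_pos"])
W=cams.read_camera("wrist");f=W["frame"];cv2.imwrite("pics/w2.png",f[:,:,::-1])
hsv=cv2.cvtColor(f,cv2.COLOR_RGB2HSV)
m=((hsv[:,:,0]>105)&(hsv[:,:,0]<130)&(hsv[:,:,1]>140)&(hsv[:,:,2]>120)).astype(np.uint8)
n,l,st,c=cv2.connectedComponentsWithStats(m)
for i in range(1,n):
  if st[i,4]>80: print(c[i].round(1),atz(W,c[i],.065).round(4))
E
```

```text
clock: 3.25
eef_pos: [0.4275, 0.2364, 0.1206]
ee_rot: [0.064, 1.57, -0.065]
contact_force: [0.4, -0.8, 0.6]
gripper_width: 0.0849
rows to: [np.float64(11.26), np.float64(0.06), np.float64(-0.05), np.float64(-0.09)] yaw now 85.31 tilt [-2.e-04 -3.e-04 -1.e+00]
[0.427471   0.23637763 0.12060255]
[281.9 178.1] [0.3865 0.2414 0.065 ]
[281.8 231.8] [0.4268 0.2381 0.065 ]
[281.8 279.9] [0.4675 0.2349 0.065 ]
```

View pics/w2.png

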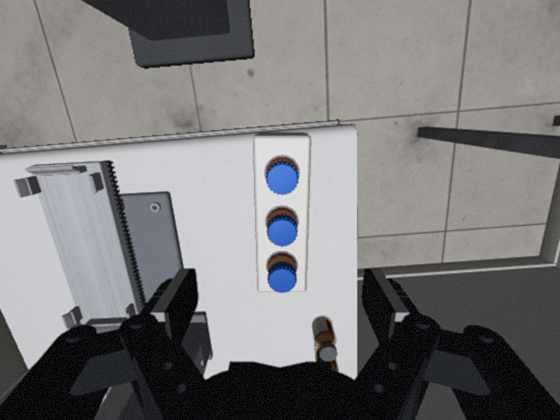

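```bash
python3 -m handwheel '3 0.1 0 0; 7 0.1 0 0; 9.5 0.1 -0.05 0; 11.2 0.1 -0.05 0; 11.2 0.1 -0.05 0; 11.2 0.1 -0.05 0'; python3 -m handwheel '0 0 0 0; 0 0 0 0; 0 0 0 0; 0 0 0 0; 0 0 0 0; 0 0 0 0' 3 50
python3 - <<'E'
from h import *
print(ctrl.sense()["eef_pos"],ctrl.sense()["contact_force"])
W=cams.read_camera("wrist");f=W["frame"];cv2.imwrite("pics/w3.png",f[:,:,::-1])
E
```

```text
clock: 3.9
eef_pos: [0.4285, 0.2381, 0.01]
ee_rot: [0.066, 1.567, -0.063]
contact_force: [0.5, 0.3, 0.1]
gripper_width: 0.0851
clock: 4.5
eef_pos: [0.4279, 0.2376, 0.0095]
ee_rot: [0.066, 1.568, -0.064]
contact_force: [-1.1, -0.0, 6.6]
gripper_width: 0.043
[0.42793388 0.23758671 0.00949511] [-1.08718867 -0.0473635   6.56980711]
```

View pics/w3.png

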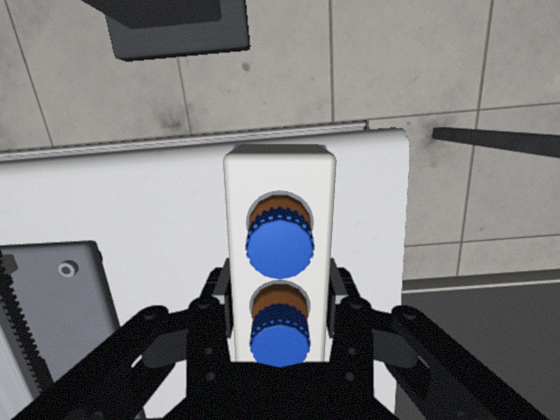

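```bash
python3 -m handwheel '-3 0 0 0; -7 0 0 0; -11 0 0 0; -14 0 0 0; -14 0 0 0; -14 0 0 0'
cat > m.py <<'E'
from h import *
import sys
def go(tag,dz=0.0575):
    s=ctrl.sense();R=cv2.Rodrigues(s["ee_rot"])[0];e=s["eef_pos"]
    W=cams.read_camera("wrist");T=cams.read_camera("top")
    cv2.imwrite(f"pics/w{tag}.png",W["frame"][:,:,::-1]);cv2.imwrite(f"pics/t{tag}.png",T["frame"][:,:,::-1])
    print("eef",e.round(4),s["contact_force"].round(1),"w",s["gripper_width"]); 
    for n,p in (("wrist",W),("top",T)):
        hsv=cv2.cvtColor(p["frame"],cv2.COLOR_RGB2HSV)
        m=((hsv[:,:,0]>105)&(hsv[:,:,0]<130)&(hsv[:,:,1]>140)&(hsv[:,:,2]>100)).astype(np.uint8)
        k,l,st,c=cv2.connectedComponentsWithStats(m)
        for i in range(1,k):
            if st[i,4]>40:
                x=atz(p,c[i],e[2]+dz-.001); print(n,"cap",c[i].round(1),st[i,4],x.round(4),"tool",(R.T@(x-e)).round(4))
        for l,z in (("seat",.032),("crank_axis",.2),("grip",.2),("press_roller",.13)):
            for r in cams.place_of(p,l)[:2]: print(n,l,np.round(r["pixel"],1),round(r["confidence"],2),atz(p,r["pixel"],z).round(4))
    return W,T
if __name__=="__main__": go(sys.argv[1])
E
python3 m.py 4
```

```text
clock: 5.15
eef_pos: [0.4266, 0.2367, 0.1482]
ee_rot: [0.065, 1.57, -0.065]
contact_force: [-1.0, 0.5, -3.7]
gripper_width: 0.0435
eef [0.4266 0.2367 0.1482] [-1.   0.5 -3.7] w 0.043486265611759084
wrist cap [279.4 247.7] 3141 [0.3855 0.2401 0.2047] tool [-0.0565 -0.     -0.0413]
wrist cap [279.3 345.6] 1985 [0.4257 0.2367 0.2047] tool [-0.0565 -0.0001 -0.0009]
wrist seat [105.4 238.7] 0.89 [0.4437 0.0648 0.032 ]
top cap [226.5 229.6] 59 [0.4692 0.2295 0.2047] tool [-0.0565 -0.0037  0.0431]
top seat [313.1 242.2] 0.76 [0.4454 0.0617 0.032 ]
top crank_axis [279.3 181. ] 0.65 [0.5592 0.1281 0.2   ]
top grip [304.2 171.7] 0.5 [0.5756 0.0802 0.2   ]
```

View pics/w4.png

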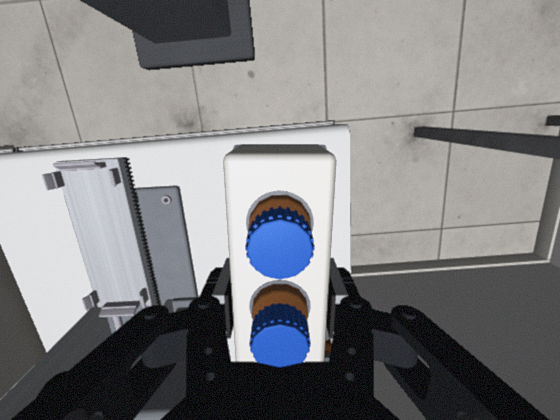

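View pics/t4.png

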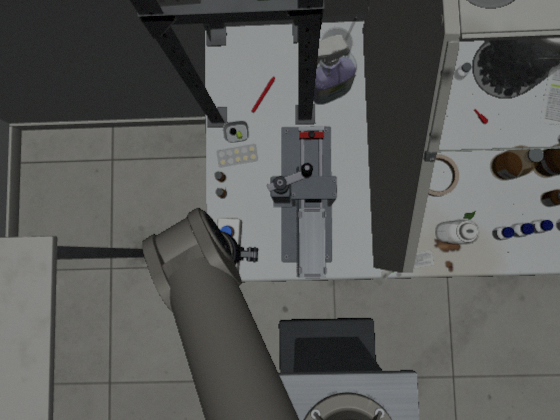

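Run:
```python
import cv2
f=cv2.imread("pics/w4.png");cv2.imwrite("pics/w4z.png",cv2.resize(f[145:345,20:220],None,fx=3,fy=3,interpolation=cv2.INTER_CUBIC)[:600])
f=cv2.imread("pics/t4.png");cv2.imwrite("pics/t4z.png",cv2.resize(f[180:290,265:365],None,fx=5,fy=5,interpolation=cv2.INTER_CUBIC)[:600])
```

```text
(no output)
```

View pics/w4z.png

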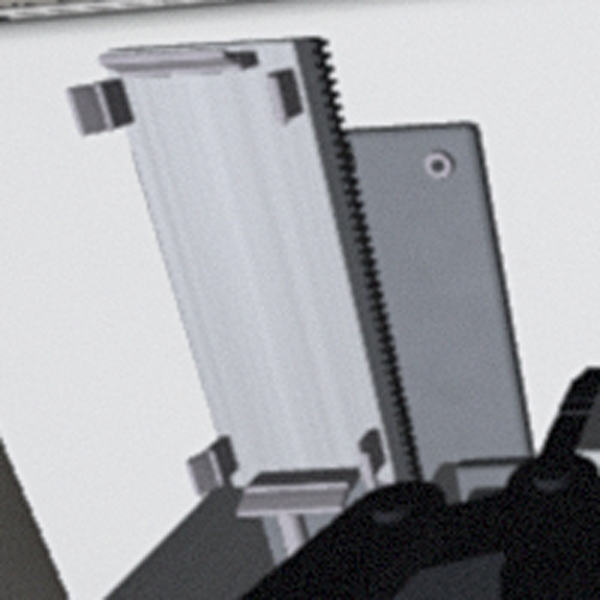

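View pics/t4z.png

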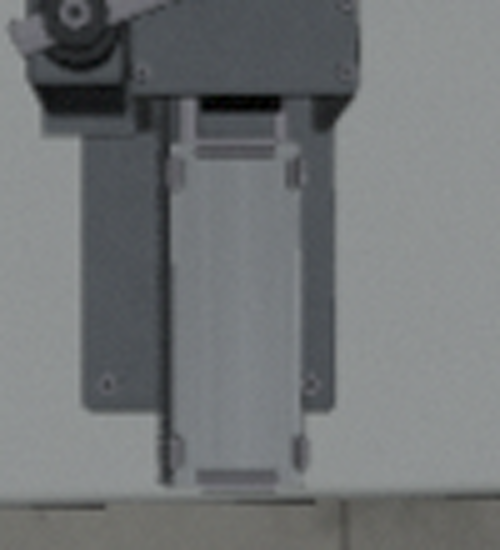

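Run:
```python
from h import *
T=cams.read_camera("top");W=cams.read_camera("wrist")
u=lambda x,y:(265+x/5,180+y/5)
L=np.array([atz(T,u(*q),.043)[:2] for q in [(177,172),(293,170),(177,450),(302,452)]])
print(L.round(4),L.mean(0)); d=(L[0]+L[1]-L[2]-L[3])/2;print("yaw",np.degrees(np.arctan2(d[1],d[0])),np.hypot(*d))
E_=np.array([atz(T,u(*q),.045)[:2] for q in [(236,152),(237,477)]]);print(E_.round(4),E_.mean(0), np.hypot(*(E_[0]-E_[1])))
v=lambda x,y:(20+x/3,145+y/3)
# lug tops in wrist
for q in [(86,110),(284,92),(205,468),(370,445)]: print("wrist lug",atz(W,v(*q),.046)[:2].round(4))
for q in [(110,55),(235,55),(255,475),(350,475)]: print("wrist end lip",atz(W,v(*q),.048)[:2].round(4))
e=np.array([atz(W,v(*q),.032)[:2] for q in [(135,130),(215,432),(300,130),(370,420)]]);print(e)
```

```text
[[0.5077 0.0884]
 [0.5071 0.0368]
 [0.3849 0.092 ]
 [0.3826 0.0371]] [0.44556043 0.06356114]
yaw -0.9233362722358613 0.12363902427107293
[[0.5157 0.0619]
 [0.3725 0.0661]] [0.4441066  0.06397822] 0.14318266584051464
wrist lug [0.3821 0.0403]
wrist lug [0.3817 0.0985]
wrist lug [0.5036 0.0391]
wrist lug [0.4994 0.0958]
wrist end lip [0.3671 0.0539]
wrist end lip [0.37   0.0888]
wrist end lip [0.5064 0.0564]
wrist end lip [0.509  0.0877]
[[0.39159827 0.04158705]
 [0.49866081 0.03511455]
 [0.3957929  0.09205193]
 [0.49839076 0.08969474]]
```

Run:
```python
from h import *
to((0.4445,0.0675,0.085),np.radians(88))
```

```text
rows to: [np.float64(6.32), np.float64(-16.73), np.float64(3.14), np.float64(-2.75)] yaw now 85.25 tilt [-2.e-04 -2.e-04 -1.e+00]
```

```bash
python3 -m handwheel '1 -2 1 -1; 2 -5 2 -2; 2 -8 2.5 -2.75; 2 -11 3 -2.75; 2 -13 3.14 -2.75; 2 -13 3.14 -2.75;2 -13 3.14 -2.75'; python3 m.py 5
```

```text
clock: 6.45
eef_pos: [0.4478, 0.1049, 0.1285]
ee_rot: [0.029, 1.57, -0.027]
contact_force: [-0.1, 0.7, -3.1]
gripper_width: 0.0433
eef [0.4478 0.1049 0.1285] [-0.1  0.7 -3.1] w 0.04327703958643445
wrist cap [279.3 248.3] 3058 [0.4068 0.1063 0.185 ] tool [-0.0565 -0.     -0.041 ]
wrist cap [279.4 345.8] 1935 [0.447  0.1048 0.185 ] tool [-0.0565 -0.     -0.0008]
wrist seat [236.2 214.1] 0.91 [0.4457 0.0671 0.032 ]
top crank_axis [278.1 180.2] 0.6 [0.5608 0.1303 0.2   ]
top crank_axis [221.9 189. ] 0.21 [0.5471 0.238  0.2   ]
top grip [306.2 169. ] 0.49 [0.5807 0.0762 0.2   ]
top press_roller [313.3 194.2] 0.6 [0.541  0.0616 0.13  ]
```

View pics/t5.png

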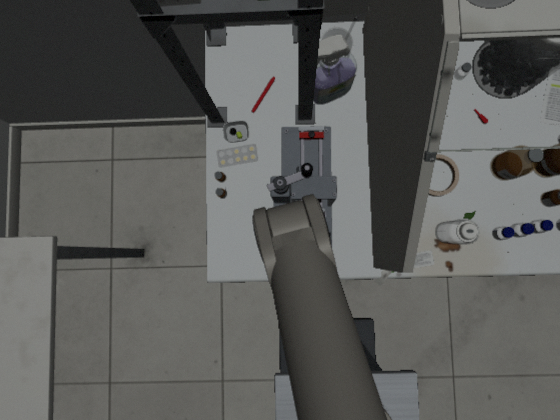

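View pics/w5.png

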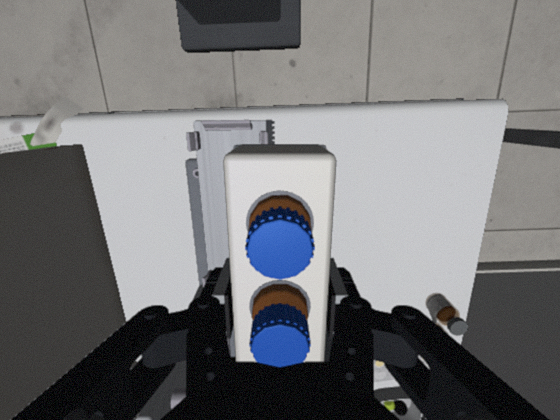

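Run:
```python
from h import *
to((0.4455,0.0673,0.08),np.radians(88))
```

```text
rows to: [np.float64(4.83), np.float64(-3.78), np.float64(-0.08), np.float64(0.04)] yaw now 88.04 tilt [ 0.e+00  1.e-04 -1.e+00]
```

```bash
python3 -m handwheel '1.5 -1.5 0 0; 3 -3 -0.08 0; 4.8 -3.8 -0.08 0; 4.8 -3.8 -0.08 0;4.8 -3.8 -0.08 0'; python3 m.py 6
python3 - <<'E'
import cv2
f=cv2.imread("pics/w6.png");cv2.imwrite("pics/w6z.png",cv2.resize(f[90:290,180:380],None,fx=3,fy=3,interpolation=cv2.INTER_CUBIC)[:600])
E
```

```text
clock: 7.45
eef_pos: [0.4456, 0.0671, 0.0805]
ee_rot: [0.028, 1.571, -0.027]
contact_force: [0.7, 0.0, -2.9]
gripper_width: 0.0432
eef [0.4456 0.0671 0.0805] [ 0.7  0.  -2.9] w 0.04324701305468987
wrist cap [279.4 248.2] 3074 [0.4046 0.0685 0.137 ] tool [-0.0565  0.     -0.0411]
wrist cap [279.4 345.7] 1942 [0.4448 0.0671 0.137 ] tool [-0.0565  0.     -0.0008]
top crank_axis [278.8 179.9] 0.59 [0.5613 0.129  0.2   ]
top grip [306.7 170.7] 0.71 [0.5774 0.0754 0.2   ]
top press_roller [315.  192.8] 0.65 [0.5437 0.058  0.13  ]
```

View pics/w6z.png

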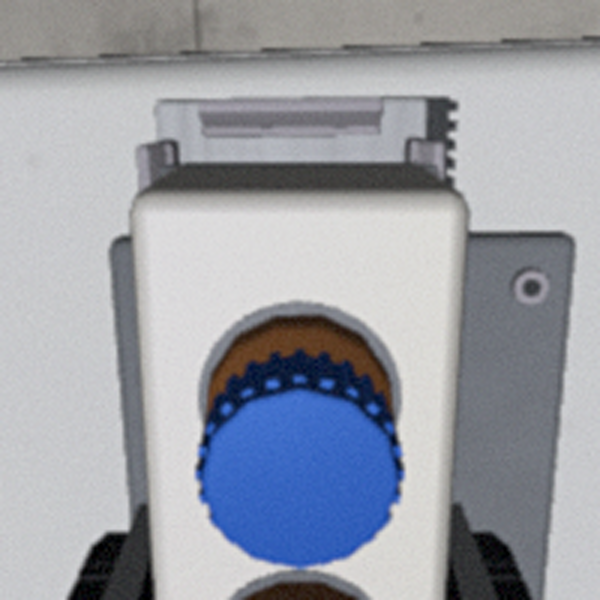

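Run:
```python
from h import *
W=cams.read_camera("wrist");s=ctrl.sense();R=cv2.Rodrigues(s["ee_rot"])[0];e=s["eef_pos"]
v=lambda x,y:(180+x/3,90+y/3)
def t(q,z):
    X=atz(W,v(*q),z); return X.round(4),(R.T@(X-e)).round(4)
for q,z,n in [((292,137),.032,"rear lug inner foot"),((292,107),.048,"lip top outer"),((292,127),.042,"lip bottom"),((178,165),.036,"R lug inner"),((407,165),.036,"L lug inner"),((178,150),.042,"R"),((407,150),.042,"L"),((155,98),.032,"plate R rear"),((428,98),.032,"plate L rear"),
   ((301,165),e[2]-.0095,"rack bottom rear mid"),((180,163),e[2]-.0095,"rack bR"),((422,163),e[2]-.0095,"rack bL"),((300,195),e[2]-.0095+.042,"rack top rear")]: print(n,*t(q,z))
```

```text
rear lug inner foot [0.3752 0.0681 0.032 ] [ 0.0484 -0.0013 -0.0704]
lip top outer [0.3686 0.0684 0.048 ] [ 0.0324 -0.0011 -0.0771]
lip bottom [0.3726 0.0683 0.042 ] [ 0.0384 -0.0012 -0.073 ]
R lug inner [0.3799 0.0438 0.036 ] [ 0.0444 -0.0254 -0.0649]
L lug inner [0.3816 0.0923 0.036 ] [ 0.0444  0.0231 -0.0649]
R [0.3764 0.0449 0.042 ] [ 0.0384 -0.0244 -0.0685]
L [0.378  0.0915 0.042 ] [ 0.0384  0.0222 -0.0685]
plate R rear [0.3663 0.0395 0.032 ] [ 0.0484 -0.0302 -0.0784]
plate L rear [0.3683 0.0971 0.032 ] [ 0.0484  0.0275 -0.0784]
rack bottom rear mid [0.3775 0.0698 0.0709] [ 0.0095  0.0006 -0.0682]
rack bR [0.3764 0.049  0.0709] [ 0.0095 -0.0203 -0.0685]
rack bL [0.3779 0.0907 0.0709] [ 0.0095  0.0214 -0.0685]
rack top rear [0.3772 0.0696 0.1129] [-0.0325  0.0003 -0.0685]
```

```bash
python3 -m handwheel '0 -0.13 0 0; 1 -0.13 0 0; 2 -0.13 0 0; 2.8 -0.13 0 0; 2.8 -0.13 0 0; 2.8 -0.13 0 0'; python3 m.py 7
python3 - <<'E'
import cv2
f=cv2.imread("pics/w7.png");cv2.imwrite("pics/w7z.png",cv2.resize(f[90:290,180:380],None,fx=3,fy=3,interpolation=cv2.INTER_CUBIC)[:600])
E
```

```text
clock: 8.6
eef_pos: [0.4452, 0.0654, 0.0518]
ee_rot: [0.027, 1.572, -0.028]
contact_force: [0.1, -0.6, -2.6]
gripper_width: 0.0437
eef [0.4452 0.0654 0.0518] [ 0.1 -0.6 -2.6] w 0.04369356303023378
wrist cap [279.5 248.2] 3077 [0.4042 0.0668 0.1083] tool [-0.0565  0.     -0.0411]
wrist cap [279.3 345.7] 1945 [0.4444 0.0654 0.1083] tool [-0.0565 -0.     -0.0009]
top seat [311.4 193.5] 0.52 [0.5553 0.062  0.032 ]
top crank_axis [278.3 177.3] 0.83 [0.5664 0.1298 0.2   ]
top grip [307.6 168.4] 0.69 [0.5818 0.0735 0.2   ]
top press_roller [315.  191.8] 0.94 [0.5458 0.0579 0.13  ]
```

View pics/w7z.png

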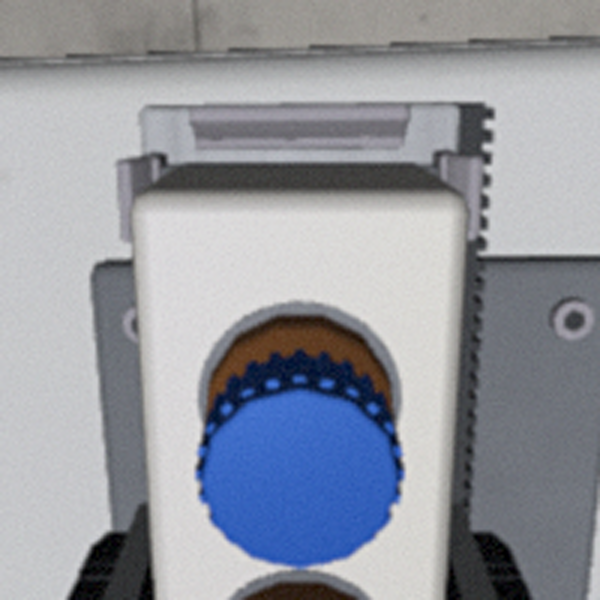

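```bash
python3 -m handwheel '0.4 0 0 0; 0.8 0 0 0; 1 0 0 0; 1.05 0 0 0; 1.05 0 0 0'; python3 m.py 8
python3 - <<'E'
import cv2
f=cv2.imread("pics/w8.png");cv2.imwrite("pics/w8z.png",cv2.resize(f[90:290,180:380],None,fx=3,fy=3,interpolation=cv2.INTER_CUBIC)[:600])
E
```

```text
clock: 9.6
eef_pos: [0.4454, 0.0655, 0.0417]
ee_rot: [0.027, 1.571, -0.027]
contact_force: [-0.2, -0.5, -2.7]
gripper_width: 0.0434
eef [0.4454 0.0655 0.0417] [-0.2 -0.5 -2.7] w 0.043426867637762954
wrist cap [279.4 248.2] 3076 [0.4043 0.0669 0.0982] tool [-0.0565  0.     -0.0411]
wrist cap [279.4 345.7] 1941 [0.4445 0.0655 0.0982] tool [-0.0565 -0.     -0.0009]
wrist press_roller [528.  395.7] 0.15 [0.4328 0.1295 0.13  ]
top crank_axis [279.4 179.1] 0.78 [0.5628 0.1278 0.2   ]
top grip [305.7 168.7] 0.56 [0.5813 0.0772 0.2   ]
top press_roller [312.7 192.2] 0.94 [0.5451 0.0627 0.13  ]
```

View pics/w8z.png

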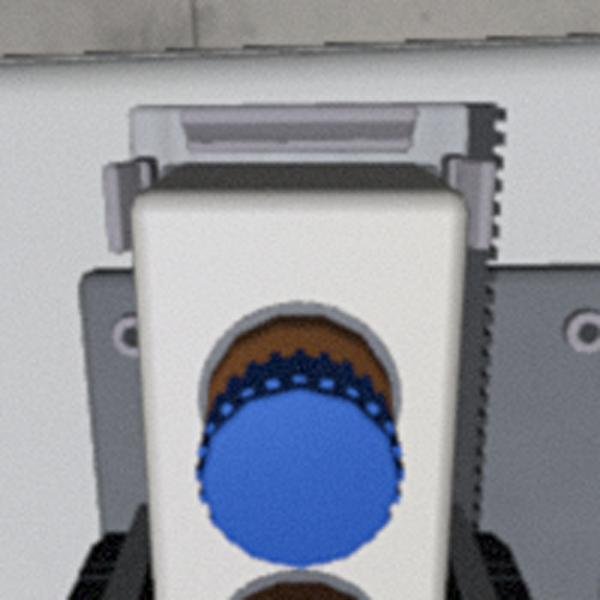

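```bash
python3 -m handwheel '0.1 0 0 0; 0.2 0 0 0; 0.25 0 0 0; 0.25 0 0 0'
```

```text
clock: 10.5
eef_pos: [0.4456, 0.0655, 0.0414]
ee_rot: [0.029, 1.572, -0.026]
contact_force: [-7.4, -1.4, 22.0]
gripper_width: 0.0436
```

```bash
python3 -m handwheel '0 0 0 0; 0 0 0 0; 0 0 0 0; 0 0 0 0;0 0 0 0' 8.5; python3 -m handwheel '-3 0 0 0; -7 0 0 0; -11 0 -1 0; -14 0 -2 0; -14 0 -2 0; -14 0 -2 0' ; python3 m.py 9
python3 - <<'E'
import cv2
f=cv2.imread("pics/w9.png");cv2.imwrite("pics/w9z.png",cv2.resize(f[90:290,180:380],None,fx=3,fy=3,interpolation=cv2.INTER_CUBIC)[:600])
E
```

```text
clock: 11.0
eef_pos: [0.4455, 0.0655, 0.0392]
ee_rot: [0.027, 1.571, -0.027]
contact_force: [0.5, -0.0, -0.3]
gripper_width: 0.0852
clock: 11.6
eef_pos: [0.4256, 0.0664, 0.1795]
ee_rot: [0.028, 1.569, -0.026]
contact_force: [-0.0, 0.3, -0.6]
gripper_width: 0.0851
eef [0.4256 0.0664 0.1795] [-0.   0.3 -0.6] w 0.0851071656223812
wrist cap [279.1 195.3] 562 [0.3664 0.0683 0.236 ] tool [-0.0566 -0.     -0.0592]
wrist cap [279.1 241.1] 467 [0.3819 0.0678 0.236 ] tool [-0.0566 -0.0001 -0.0437]
wrist cap [279.  282.7] 407 [0.3975 0.0672 0.236 ] tool [-0.0565 -0.0001 -0.028 ]
wrist seat [443.7 290.1] 0.51 [0.5428 0.2542 0.032 ]
wrist press_roller [279.1 361.1] 0.97 [0.5409 0.0622 0.13  ]
top crank_axis [278.5 179. ] 0.56 [0.5631 0.1295 0.2   ]
top grip [305.9 169.7] 0.59 [0.5794 0.0768 0.2   ]
top grip [223.6 178.6] 0.36 [0.5671 0.2345 0.2   ]
top press_roller [314.6 192. ] 0.93 [0.5454 0.0588 0.13  ]
```

View pics/w9.png

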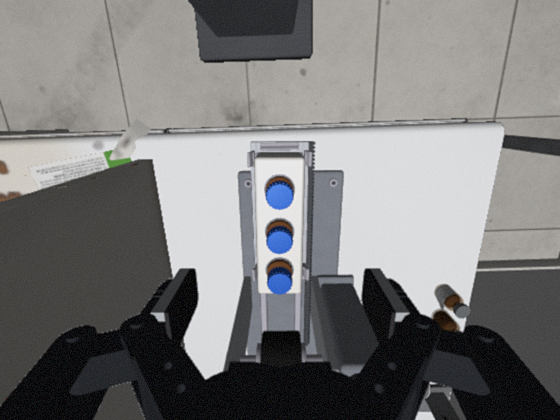

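View pics/t9.png

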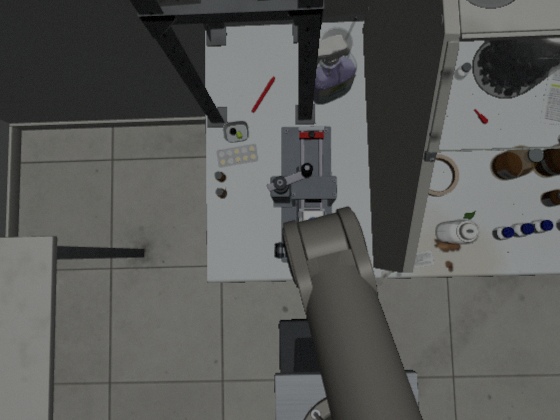

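```bash
python3 -m handwheel '-5 0 1 0; -9 1 3 0; -13 2 6 0; -16 3 10 0; -16 3.5 14 0; -16 3.5 18 0; -16 3.5 21 0; -16 3.5 21 0;-16 3.5 21 0' 4.5; python3 m.py 10
```

```text
clock: 13.0
eef_pos: [0.6364, 0.0937, 0.3383]
ee_rot: [0.027, 1.573, -0.028]
contact_force: [0.1, -0.3, -0.2]
gripper_width: 0.0453
eef [0.6364 0.0937 0.3383] [ 0.1 -0.3 -0.2] w 0.04528485249506099
wrist cap [249.4  16.5] 332 [0.5293 0.0898 0.3948] tool [-0.0563 -0.0077 -0.107 ]
wrist cap [250.6  55.6] 290 [0.5383 0.0895 0.3948] tool [-0.0563 -0.0077 -0.098 ]
wrist seat [251.6  25.3] 0.7 [0.4367 0.0628 0.032 ]
wrist crank_axis [317.3 117.5] 0.88 [0.5566 0.1314 0.2   ]
wrist crank_axis [390.5 139.5] 0.23 [0.5788 0.2008 0.2   ]
wrist grip [261.4 139.1] 0.72 [0.5741 0.0786 0.2   ]
```

View pics/w10.png

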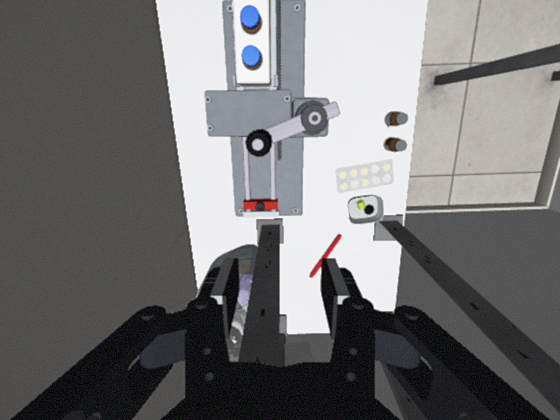

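View pics/t10.png

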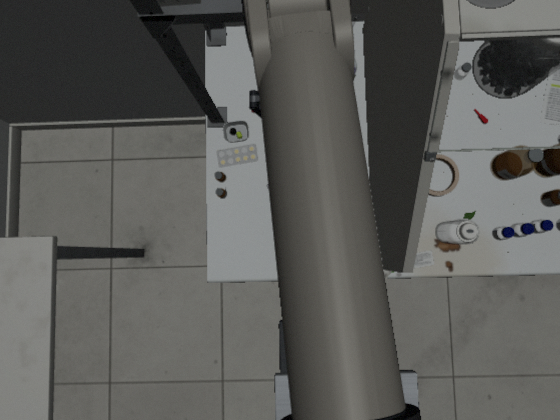

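Run:
```python
import cv2
f=cv2.imread("pics/w10.png");cv2.imwrite("pics/w10z.png",cv2.resize(f[75:260,180:380],None,fx=3.2,fy=3.2,interpolation=cv2.INTER_CUBIC)[:600])
f=cv2.imread("pics/t9.png");cv2.imwrite("pics/t9z.png",cv2.resize(f[95:215,255:355],None,fx=5,fy=5,interpolation=cv2.INTER_CUBIC)[:600])
```

```text
(no output)
```

View pics/w10z.png

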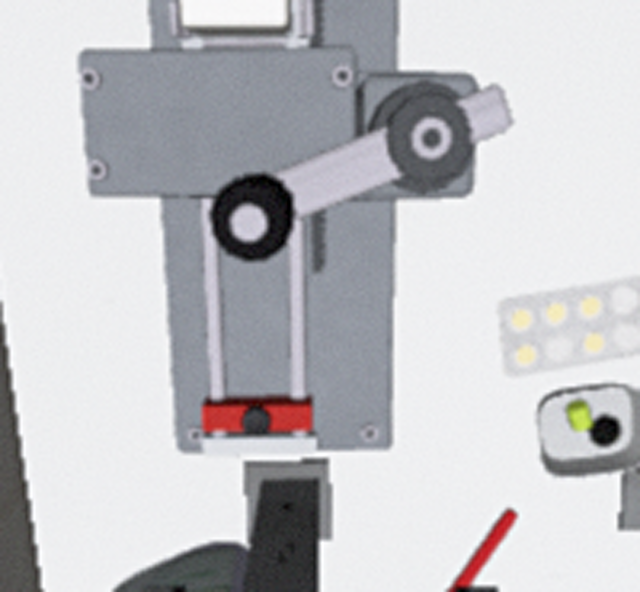

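View pics/t9z.png

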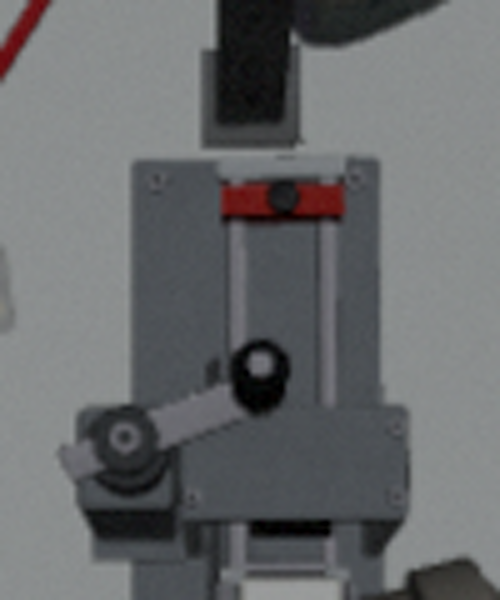

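Run:
```python
from h import *
W=cams.read_camera("wrist");T=cams.read_camera("top")
for n,a,b in [("grip top",(257.8,144.4),(307.4,167.4)),("hub top",(314.7,118.1),(280.2,182.4))]:
    x,r=tri([ray(W,a),ray(T,b)]);print(n,x.round(4),np.round(r,4))
for zg in (.19,.20,.205,.21):
    g=atz(W,(257.8,144.4),zg+.025);h=atz(W,(314.7,118.1),zg-.018);g2=atz(T,(307.4,167.4),zg+.025);h2=atz(T,(280.2,182.4),zg-.018)
    print(zg,"W",g.round(4),h.round(4),np.linalg.norm((g-h)[:2]).round(4),"T",g2.round(4),h2.round(4),np.linalg.norm((g2-h2)[:2]).round(4))
w=lambda x,y:(180+x/3.2,75+y/3.2)
print("bridge",[atz(W,w(*q),.164)[:2].round(4).tolist() for q in [(80,53),(355,50),(90,195),(352,197)]])
print("post foot",[atz(W,w(*q),.0)[:2].round(4).tolist() for q in [(262,480),(320,480)]],[atz(T,(255+x/5,95+y/5),0)[:2].round(4).tolist() for x,y in ((218,122),(290,122))])
print("post R",[atz(T,q,0)[:2].round(3).tolist() for q in [(207,120),(227,120)]])
for z in (.3,.5): print("post",z,[atz(T,q,z)[:2].round(3).tolist() for q in [(298,60),(318,60),(298,112)]])
print("stop",[atz(W,w(*q),.06)[:2].round(4).tolist() for q in [(203,402),(312,402)]])
```

```text
grip top [0.5772 0.0762 0.2309] [0.0016 0.0016]
hub top [0.5564 0.1276 0.2056] [0.0015 0.0015]
0.19 W [0.5779 0.0764 0.215 ] [0.5576 0.1328 0.172 ] 0.0599 T [0.5809 0.0743 0.215 ] [0.5608 0.1273 0.172 ] 0.0568
0.2 W [0.577  0.0772 0.225 ] [0.5574 0.1317 0.182 ] 0.0579 T [0.579  0.0745 0.225 ] [0.5593 0.127  0.182 ] 0.0561
0.205 W [0.5765 0.0776 0.23  ] [0.5574 0.1311 0.187 ] 0.0568 T [0.5781 0.0747 0.23  ] [0.5585 0.1269 0.187 ] 0.0557
0.21 W [0.5761 0.0779 0.235 ] [0.5573 0.1305 0.192 ] 0.0558 T [0.5772 0.0748 0.235 ] [0.5577 0.1267 0.192 ] 0.0554
bridge [[0.528, 0.0218], [0.5302, 0.1094], [0.5718, 0.02], [0.5755, 0.1074]]
post foot [[0.7382, 0.0591], [0.7393, 0.0915]] [[0.7375, 0.0855], [0.7363, 0.0515]]
post R [[0.744, 0.304], [0.742, 0.256]]
post 0.3 [[0.754, 0.087], [0.752, 0.053], [0.661, 0.09]]
post 0.5 [[0.667, 0.09], [0.666, 0.064], [0.599, 0.092]]
stop [[0.6747, 0.0379], [0.6765, 0.0897]]
```

Run:
```python
from h import *
to((0.577,0.077,0.265),np.radians(88)); print(ctrl.sense()["eef_pos"],ctrl.sense()["q"].round(2))
```

```text
rows to: [np.float64(7.44), np.float64(-1.9), np.float64(-5.88), np.float64(0.02)] yaw now 88.02 tilt [ 2.e-04  3.e-04 -1.e+00]
[0.63645129 0.09393588 0.33945874] [-0.54  0.36  0.45  1.4  -0.16  1.42  1.45]
```

```bash
python3 -m handwheel '0 -1 -3 0; 2 -1.9 -5.88 0; 5 -1.9 -5.88 0; 7.4 -1.9 -5.88 0; 7.4 -1.9 -5.88 0; 7.4 -1.9 -5.88 0' 8.5; python3 m.py 11
```

```text
clock: 14.2
eef_pos: [0.5774, 0.0769, 0.2657]
ee_rot: [0.027, 1.57, -0.027]
contact_force: [-0.3, -0.2, -0.1]
gripper_width: 0.085
eef [0.5774 0.0769 0.2657] [-0.3 -0.2 -0.1] w 0.08495340102517959
wrist cap [262.2  13.2] 526 [0.4696 0.0763 0.3222] tool [-0.0565 -0.0044 -0.1077]
wrist cap [263.3  61.6] 437 [0.4808 0.076  0.3222] tool [-0.0565 -0.0043 -0.0965]
wrist cap [263.9 105.2] 378 [0.4918 0.0756 0.3222] tool [-0.0565 -0.0043 -0.0855]
wrist grip [281.1 230.6] 0.94 [0.5798 0.0782 0.2   ]
top crank_axis [279.4 176.9] 0.5 [0.5671 0.1277 0.2   ]
top press_roller [224.1 179.9] 0.31 [0.5762 0.2445 0.13  ]
```

View pics/w11.png

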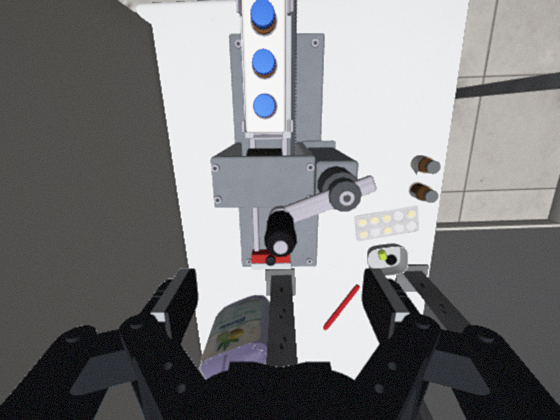

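Run:
```python
from h import *
W=cams.read_camera("wrist")
for zg in (.2,.205,.21): 
    g=atz(W,(281.3,246),zg+.025);h=atz(W,(345.5,196.5),zg-.018)
    print(zg,g.round(4),atz(W,(281.1,230.6),zg).round(4),h.round(4),np.linalg.norm((g-h)[:2]).round(4))
f=W["frame"];cv2.imwrite("pics/w11z.png",cv2.resize(f[150:290,210:410,::-1],None,fx=4,fy=4,interpolation=cv2.INTER_CUBIC))
x,r=tri([ray(W,(281.3,246)),(np.array([0,0,0.]),np.array([0,0,1.]))]) if 0 else (0,0)
```

```text
0.2 [0.581  0.0781 0.225 ] [0.5796 0.0781 0.2   ] [0.5589 0.1313 0.182 ] 0.0576
0.205 [0.5787 0.0782 0.23  ] [0.5776 0.0782 0.205 ] [0.5575 0.1301 0.187 ] 0.0561
0.21 [0.5763 0.0782 0.235 ] [0.5755 0.0782 0.21  ] [0.5561 0.129  0.192 ] 0.0547
```

View pics/w11z.png

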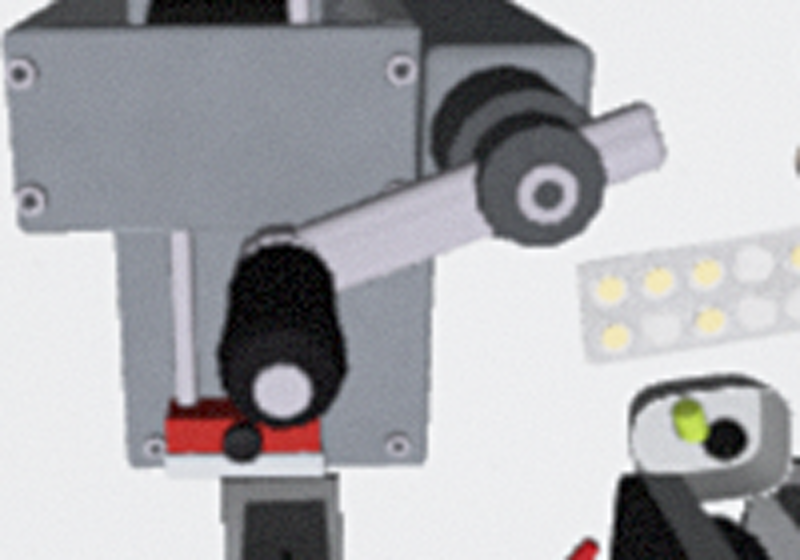

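```bash
python3 -m handwheel '2 0.13 0 0; 4 0.13 0 0; 6 0.13 0 0; 7 0.13 0 0; 7 0.13 0 0; 7 0.13 0 0'; python3 -m handwheel '0 0 0 0; 0 0 0 0; 0 0 0 0; 0 0 0 0; 0 0 0 0; 0 0 0 0; 0 0 0 0' 1.2 45
python3 - <<'E'
from h import *
W=cams.read_camera("wrist")
s=ctrl.sense();print(s["eef_pos"],s["contact_force"])
cv2.imwrite("pics/w12.png",W["frame"][:,:,::-1])
E
```

```text
clock: 15.35
eef_pos: [0.5777, 0.0782, 0.196]
ee_rot: [0.028, 1.57, -0.027]
contact_force: [0.1, 0.1, -0.3]
gripper_width: 0.0852
clock: 16.05
eef_pos: [0.5776, 0.0777, 0.1958]
ee_rot: [0.027, 1.57, -0.028]
contact_force: [-0.1, -2.3, 4.0]
gripper_width: 0.0212
[0.57760247 0.0776416  0.1958297 ] [ 0.29066015 -2.0269524   3.68535943]
```

View pics/w12.png

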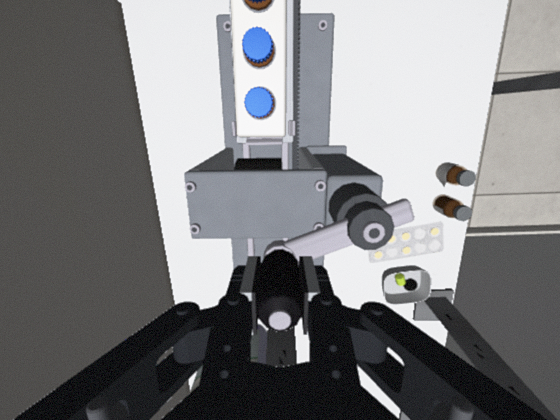

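```bash
cat > c.py <<'E'
from h import *
def rows(phi0,angs,r=5.5,off=(0,0)):
    # off = (dy,dz) cm commanded already off circle
    c=np.cos;s=np.sin;p0=np.radians(phi0)
    print("; ".join("0 %.2f %.2f 0"%(r*(s(np.radians(phi0+a))-s(p0))-off[0],r*(c(np.radians(phi0+a))-c(p0))-off[1]) for a in angs))
def F():
    s=ctrl.sense();R=cv2.Rodrigues(s["ee_rot"])[0];f=R.T@s["contact_force"]
    print("clk",s["clock"],"eef",s["eef_pos"].round(4),"Ftool y,z",f[1:].round(1),"w",round(s["gripper_width"],4),"yaw",np.degrees(np.arctan2(R[1,1],R[0,1])).round(2)); return s,f
E
python3 -c "
from c import *
rows(-66.2,[4,8,14,22,30,40,50,60,60,60])"
```

```text
0 0.17 0.35 0; 0 0.36 0.68 0; 0 0.69 1.15 0; 0 1.20 1.72 0; 0 1.78 2.22 0; 0 2.60 2.72 0; 0 3.50 3.06 0; 0 4.44 3.25 0; 0 4.44 3.25 0; 0 4.44 3.25 0
```

```bash
python3 -m handwheel '0 0.17 0.35 0; 0 0.36 0.68 0; 0 0.69 1.15 0; 0 1.20 1.72 0; 0 1.78 2.22 0; 0 2.60 2.72 0; 0 3.50 3.06 0; 0 4.44 3.25 0; 0 4.44 3.25 0; 0 4.44 3.25 0'; python3 -c "
from c import *
F();rows(-6.2,[8,16,25,35,45,55,65,75,85,95,105,115,120,120,120])"
```

```text
clock: 17.1
eef_pos: [0.6131, 0.1244, 0.1959]
ee_rot: [0.028, 1.566, -0.023]
contact_force: [6.4, 1.3, 3.5]
gripper_width: 0.0211
clk 17.1 eef [0.6131 0.1244 0.1959] Ftool y,z [1.5 6.4] w 0.0211 yaw 88.13
0 0.77 0.03 0; 0 1.53 -0.05 0; 0 2.37 -0.26 0; 0 3.24 -0.65 0; 0 4.04 -1.18 0; 0 4.73 -1.85 0; 0 5.30 -2.62 0; 0 5.72 -3.48 0; 0 5.99 -4.40 0; 0 6.09 -5.35 0; 0 6.03 -6.31 0; 0 5.80 -7.24 0; 0 5.63 -7.69 0; 0 5.63 -7.69 0; 0 5.63 -7.69 0
```

```bash
python3 -m handwheel '0 0 0 0; 0 0 0 0';  python3 -c "
from c import *
F()"
```

```text
clock: 17.3
eef_pos: [0.613, 0.1239, 0.1959]
ee_rot: [0.029, 1.566, -0.024]
contact_force: [5.9, 0.7, 4.1]
gripper_width: 0.0211
clk 17.3 eef [0.613  0.1239 0.1959] Ftool y,z [0.9 5.9] w 0.0211 yaw 88.09
```

```bash
python3 -c "
from c import *
rows(-6.2,[8,16,25,35,45,55,65,75,85,95,105,115,120,120,120],off=(0,-.12))"
```

```text
0 0.77 0.15 0; 0 1.53 0.07 0; 0 2.37 -0.14 0; 0 3.24 -0.53 0; 0 4.04 -1.06 0; 0 4.73 -1.73 0; 0 5.30 -2.50 0; 0 5.72 -3.36 0; 0 5.99 -4.28 0; 0 6.09 -5.23 0; 0 6.03 -6.19 0; 0 5.80 -7.12 0; 0 5.63 -7.57 0; 0 5.63 -7.57 0; 0 5.63 -7.57 0
```

```bash
python3 -m handwheel '0 0.77 0.15 0; 0 1.53 0.07 0; 0 2.37 -0.14 0; 0 3.24 -0.53 0; 0 4.04 -1.06 0; 0 4.73 -1.73 0; 0 5.30 -2.50 0; 0 5.72 -3.36 0; 0 5.99 -4.28 0; 0 6.09 -5.23 0; 0 6.03 -6.19 0; 0 5.80 -7.12 0; 0 5.63 -7.57 0; 0 5.63 -7.57 0; 0 5.63 -7.57 0';  python3 -c "
from c import *
s,f=F()
P=np.array([[.5776,.0777],[.613,.1239],s['eef_pos'][:2]])
A=np.c_[2*P,np.ones(3)];x=np.linalg.solve(A,(P**2).sum(1));print('c',x[:2],'r',np.sqrt(x[2]+x[0]**2+x[1]**2))
d=P[2]-[.558,.129];print(np.degrees(np.arctan2(d[1],d[0])),np.hypot(*d))
"
```

```text
clock: 18.8
eef_pos: [0.5367, 0.1799, 0.1957]
ee_rot: [0.027, 1.572, -0.028]
contact_force: [0.9, -3.6, 7.8]
gripper_width: 0.0211
clk 18.8 eef [0.5367 0.1799 0.1957] Ftool y,z [-3.6  1. ] w 0.0211 yaw 88.0
c [0.55823023 0.12920411] r 0.05502600618243375
112.68886000583545 0.05512474486583381
```

```bash
python3 -c "
from c import *
rows(113.8,[5,12,20,30,40,50,60,70,80,90,100,110,120,130,140,150,160,170,178,180])"
```

```text
0 -0.21 -0.43 0; 0 -0.57 -1.00 0; 0 -1.06 -1.59 0; 0 -1.78 -2.22 0; 0 -2.60 -2.72 0; 0 -3.50 -3.06 0; 0 -4.44 -3.25 0; 0 -5.40 -3.27 0; 0 -6.34 -3.12 0; 0 -7.25 -2.81 0; 0 -8.09 -2.35 0; 0 -8.84 -1.75 0; 0 -9.47 -1.03 0; 0 -9.97 -0.21 0; 0 -10.31 0.69 0; 0 -10.50 1.63 0; 0 -10.52 2.58 0; 0 -10.37 3.53 0; 0 -10.14 4.26 0; 0 -10.06 4.44 0
```

```bash
python3 -m handwheel '0 -0.21 -0.43 0; 0 -0.57 -1.00 0; 0 -1.06 -1.59 0; 0 -1.78 -2.22 0; 0 -2.60 -2.72 0; 0 -3.50 -3.06 0; 0 -4.44 -3.25 0; 0 -5.40 -3.27 0; 0 -6.34 -3.12 0; 0 -7.25 -2.81 0; 0 -8.09 -2.35 0; 0 -8.84 -1.75 0; 0 -9.47 -1.03 0; 0 -9.97 -0.21 0; 0 -10.31 0.69 0; 0 -10.50 1.63 0; 0 -10.52 2.58 0; 0 -10.37 3.53 0; 0 -10.14 4.26 0; 0 -10.06 4.44 0';  cat >> c.py <<'E'
def S():
    s,f=F(); d=s['eef_pos'][:2]-[.5582,.1292];a=np.arctan2(d[1],d[0]);p=a+np.radians(2)
    print("phi",np.degrees(p).round(1),"r",np.hypot(*d).round(4),"Frad",(f[2]*np.cos(p)+f[1]*np.sin(p)).round(1),"Ftan(on tool, ccw)",(-f[2]*np.sin(p)+f[1]*np.cos(p)).round(1))
E
python3 -c "
from c import *
S()
rows(293.8,[5,12,20,30,40,50,60,70,80,90,100,110,120,130,140,150,160,170,178,180])"
```

```text
clock: 20.8
eef_pos: [0.5776, 0.0776, 0.1957]
ee_rot: [0.028, 1.574, -0.028]
contact_force: [-1.3, -2.4, 10.5]
gripper_width: 0.0209
clk 20.8 eef [0.5776 0.0776 0.1957] Ftool y,z [-2.5 -1.2] w 0.0209 yaw 87.98
phi -67.4 r 0.0551 Frad 1.8 Ftan(on tool, ccw) -2.1
0 0.21 0.43 0; 0 0.57 1.00 0; 0 1.06 1.59 0; 0 1.78 2.22 0; 0 2.60 2.72 0; 0 3.50 3.06 0; 0 4.44 3.25 0; 0 5.40 3.27 0; 0 6.34 3.12 0; 0 7.25 2.81 0; 0 8.09 2.35 0; 0 8.84 1.75 0; 0 9.47 1.03 0; 0 9.97 0.21 0; 0 10.31 -0.69 0; 0 10.50 -1.63 0; 0 10.52 -2.58 0; 0 10.37 -3.53 0; 0 10.14 -4.26 0; 0 10.06 -4.44 0
```

```bash
python3 -m handwheel '-0.1 0.21 0.43 0; -0.1 0.57 1.00 0; -0.1 1.06 1.59 0; -0.1 1.78 2.22 0; -0.1 2.60 2.72 0; -0.1 3.50 3.06 0; -0.1 4.44 3.25 0; -0.1 5.40 3.27 0; -0.1 6.34 3.12 0; -0.1 7.25 2.81 0; -0.1 8.09 2.35 0; -0.1 8.84 1.75 0; -0.1 9.47 1.03 0; -0.1 9.97 0.21 0; -0.1 10.31 -0.69 0; -0.1 10.50 -1.63 0; -0.1 10.52 -2.58 0; -0.1 10.37 -3.53 0; -0.1 10.14 -4.26 0; -0.1 10.06 -4.44 0'
python3 -c "
from c import *
S()
W=cams.read_camera('wrist');cv2.imwrite('pics/w13.png',W['frame'][:,:,::-1])"
```

```text
clock: 22.8
eef_pos: [0.536, 0.1795, 0.1959]
ee_rot: [0.027, 1.572, -0.028]
contact_force: [3.3, 0.0, -0.7]
gripper_width: 0.0208
clk 22.8 eef [0.536  0.1795 0.1959] Ftool y,z [0.1 3.3] w 0.0208 yaw 87.98
phi 115.8 r 0.055 Frad -1.3 Ftan(on tool, ccw) -3.1
```

View pics/w13.png

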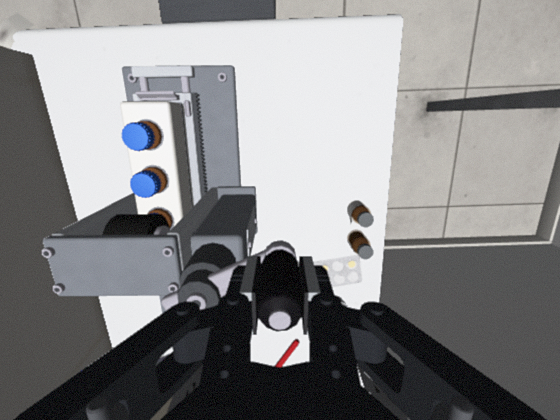

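```bash
python3 -m handwheel '0 -0.21 -0.43 0; 0 -0.57 -1.00 0; 0 -1.06 -1.59 0; 0 -1.78 -2.22 0; 0 -2.60 -2.72 0; 0 -3.50 -3.06 0; 0 -4.44 -3.25 0; 0 -5.40 -3.27 0; 0 -6.34 -3.12 0; 0 -7.25 -2.81 0; 0 -8.09 -2.35 0; 0 -8.84 -1.75 0; 0 -9.47 -1.03 0; 0 -9.97 -0.21 0; 0 -10.31 0.69 0; 0 -10.50 1.63 0; 0 -10.52 2.58 0; 0 -10.37 3.53 0; 0 -10.14 4.26 0; 0 -10.06 4.44 0'
python3 -c "
from c import *
S()"
```

```text
clock: 24.85
eef_pos: [0.579, 0.0781, 0.196]
ee_rot: [0.026, 1.571, -0.028]
contact_force: [-1.6, 0.6, -2.6]
gripper_width: 0.021
clk 24.85 eef [0.579  0.0781 0.196 ] Ftool y,z [ 0.5 -1.6] w 0.021 yaw 88.02
phi -65.8 r 0.0552 Frad -1.1 Ftan(on tool, ccw) -1.3
```

2 turns. Half a turn more.

```bash
python3 -m handwheel '0 0.21 0.43 0; 0 0.57 1.00 0; 0 1.06 1.59 0; 0 1.78 2.22 0; 0 2.60 2.72 0; 0 3.50 3.06 0; 0 4.44 3.25 0; 0 5.40 3.27 0; 0 6.34 3.12 0; 0 7.25 2.81 0; 0 8.09 2.35 0; 0 8.84 1.75 0; 0 9.47 1.03 0; 0 9.97 0.21 0; 0 10.31 -0.69 0; 0 10.50 -1.63 0; 0 10.52 -2.58 0; 0 10.37 -3.53 0; 0 10.14 -4.26 0; 0 10.06 -4.44 0'
python3 -c "
from c import *
S()"
python3 -m handwheel '0 -0.21 -0.43 0; 0 -0.57 -1.00 0; 0 -1.06 -1.59 0; 0 -1.78 -2.22 0; 0 -2.60 -2.72 0; 0 -3.50 -3.06 0; 0 -4.44 -3.25 0; 0 -5.40 -3.27 0; 0 -6.34 -3.12 0; 0 -7.25 -2.81 0; 0 -8.09 -2.35 0; 0 -8.84 -1.75 0; 0 -9.47 -1.03 0; 0 -9.97 -0.21 0; 0 -10.31 0.69 0; 0 -10.50 1.63 0; 0 -10.52 2.58 0; 0 -10.37 3.53 0; 0 -10.14 4.26 0; 0 -10.06 4.44 0'
python3 -c "
from c import *
S()"
```

```text
clock: 26.85
eef_pos: [0.5366, 0.1798, 0.1961]
ee_rot: [0.027, 1.571, -0.027]
contact_force: [4.2, -3.0, -11.4]
gripper_width: 0.021
clk 26.85 eef [0.5366 0.1798 0.1961] Ftool y,z [-2.8  4.3] w 0.021 yaw 87.99
phi 115.2 r 0.055 Frad -4.4 Ftan(on tool, ccw) -2.7
clock: 28.85
eef_pos: [0.5791, 0.0782, 0.1961]
ee_rot: [0.026, 1.571, -0.028]
contact_force: [-1.8, 1.8, -9.8]
gripper_width: 0.0212
clk 28.85 eef [0.5791 0.0782 0.1961] Ftool y,z [ 1.8 -1.8] w 0.0212 yaw 88.02
phi -65.7 r 0.0552 Frad -2.4 Ftan(on tool, ccw) -0.9
```

```bash
python3 -m handwheel '0.1 0.21 0.43 0; 0.1 0.57 1.00 0; 0.1 1.06 1.59 0; 0.1 1.78 2.22 0; 0.1 2.60 2.72 0; 0.1 3.50 3.06 0; 0.1 4.44 3.25 0; 0.1 5.40 3.27 0; 0.1 6.34 3.12 0; 0.1 7.25 2.81 0; 0.1 8.09 2.35 0; 0.1 8.84 1.75 0; 0.1 9.47 1.03 0; 0.1 9.97 0.21 0; 0.1 10.31 -0.69 0; 0.1 10.50 -1.63 0; 0.1 10.52 -2.58 0; 0.1 10.37 -3.53 0; 0.1 10.14 -4.26 0; 0.1 10.06 -4.44 0'
python3 -c "
from c import *
S()
rows(113.8,[4,8,12,16,20,24,28,32,36,40,44,48,50,50,50])
W=cams.read_camera('wrist');cv2.imwrite('pics/w14.png',W['frame'][:,:,::-1])"
```

```text
clock: 30.85
eef_pos: [0.5372, 0.18, 0.196]
ee_rot: [0.028, 1.57, -0.027]
contact_force: [3.5, -2.4, -3.3]
gripper_width: 0.0206
clk 30.85 eef [0.5372 0.18   0.196 ] Ftool y,z [-2.3  3.6] w 0.0206 yaw 88.0
phi 114.5 r 0.055 Frad -3.6 Ftan(on tool, ccw) -2.3
0 -0.17 -0.35 0; 0 -0.36 -0.68 0; 0 -0.57 -1.00 0; 0 -0.81 -1.30 0; 0 -1.06 -1.59 0; 0 -1.34 -1.85 0; 0 -1.63 -2.10 0; 0 -1.94 -2.33 0; 0 -2.27 -2.53 0; 0 -2.60 -2.72 0; 0 -2.95 -2.87 0; 0 -3.31 -3.01 0; 0 -3.50 -3.06 0; 0 -3.50 -3.06 0; 0 -3.50 -3.06 0
```

View pics/w14.png

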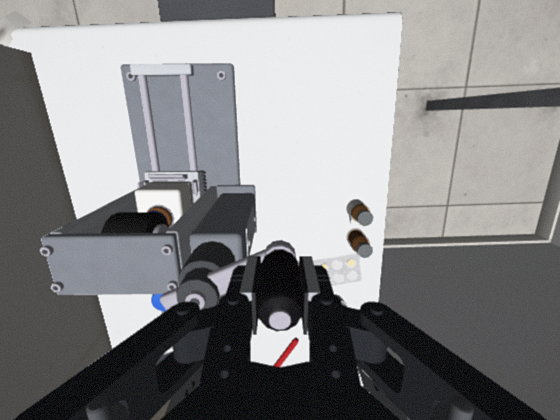

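```bash
python3 -m handwheel '0 -0.17 -0.35 0; 0 -0.36 -0.68 0; 0 -0.57 -1.00 0; 0 -0.81 -1.30 0; 0 -1.06 -1.59 0; 0 -1.34 -1.85 0; 0 -1.63 -2.10 0; 0 -1.94 -2.33 0; 0 -2.27 -2.53 0; 0 -2.60 -2.72 0; 0 -2.95 -2.87 0; 0 -3.31 -3.01 0; 0 -3.50 -3.06 0; 0 -3.50 -3.06 0'
cat > chk.py <<'E'
from h import *
import sys
s=ctrl.sense();R=cv2.Rodrigues(s["ee_rot"])[0];f=R.T@s["contact_force"]
d=s['eef_pos'][:2]-[.5582,.1292];p=np.arctan2(d[1],d[0])+np.radians(2)
fr=f[2]*np.cos(p)+f[1]*np.sin(p);ft=-f[2]*np.sin(p)+f[1]*np.cos(p)
print("CHK clk %.2f phi %.1f r %.4f Frad %.1f Ftan %.1f Fz %.1f"%(s["clock"],np.degrees(p)%360,np.hypot(*d),fr,ft,s["contact_force"][2]))
sys.exit(1 if ft<-float(sys.argv[1]) else 0)
E
python3 chk.py 5
python3 - <<'E'
import numpy as np
phi=163.8;P=lambda a:5.5*np.array([np.sin(np.radians(a)),np.cos(np.radians(a))])
cur=P(phi)
for k in range(40):
    a=phi+2*k
    m=(P(a+1)-cur).round(2);e=(P(a+2)-cur).round(2);cur=cur+e
    print("%g: '0 %.2f %.2f 0; 0 %.2f %.2f 0'"%(a+2,*m,*e))
E
```

```text
clock: 32.3
eef_pos: [0.5062, 0.1469, 0.1958]
ee_rot: [0.028, 1.569, -0.026]
contact_force: [5.1, -1.7, 1.8]
gripper_width: 0.0206
CHK clk 32.30 phi 163.2 r 0.0549 Frad -5.4 Ftan 0.0 Fz 1.8
165.8: '0 -0.09 -0.03 0; 0 -0.19 -0.05 0'
167.8: '0 -0.09 -0.02 0; 0 -0.18 -0.04 0'
169.8: '0 -0.10 -0.02 0; 0 -0.19 -0.04 0'
171.8: '0 -0.10 -0.02 0; 0 -0.19 -0.03 0'
173.8: '0 -0.10 -0.02 0; 0 -0.19 -0.03 0'
175.8: '0 -0.10 -0.01 0; 0 -0.19 -0.01 0'
177.8: '0 -0.10 -0.01 0; 0 -0.19 -0.01 0'
179.8: '0 -0.10 -0.01 0; 0 -0.20 -0.01 0'
181.8: '0 -0.09 0.00 0; 0 -0.19 0.00 0'
183.8: '0 -0.09 0.01 0; 0 -0.19 0.01 0'
185.8: '0 -0.09 0.01 0; 0 -0.19 0.02 0'
187.8: '0 -0.10 0.01 0; 0 -0.19 0.02 0'
189.8: '0 -0.10 0.02 0; 0 -0.19 0.03 0'
191.8: '0 -0.10 0.02 0; 0 -0.19 0.04 0'
193.8: '0 -0.09 0.02 0; 0 -0.19 0.04 0'
195.8: '0 -0.09 0.02 0; 0 -0.18 0.05 0'
197.8: '0 -0.09 0.03 0; 0 -0.19 0.05 0'
199.8: '0 -0.09 0.04 0; 0 -0.18 0.07 0'
201.8: '0 -0.09 0.03 0; 0 -0.18 0.06 0'
203.8: '0 -0.09 0.04 0; 0 -0.17 0.08 0'
205.8: '0 -0.09 0.04 0; 0 -0.18 0.08 0'
207.8: '0 -0.08 0.04 0; 0 -0.17 0.09 0'
209.8: '0 -0.08 0.04 0; 0 -0.17 0.09 0'
211.8: '0 -0.08 0.05 0; 0 -0.16 0.10 0'
213.8: '0 -0.08 0.05 0; 0 -0.16 0.10 0'
215.8: '0 -0.08 0.06 0; 0 -0.16 0.11 0'
217.8: '0 -0.08 0.06 0; 0 -0.16 0.12 0'
219.8: '0 -0.07 0.06 0; 0 -0.15 0.12 0'
221.8: '0 -0.07 0.06 0; 0 -0.14 0.12 0'
223.8: '0 -0.07 0.07 0; 0 -0.14 0.13 0'
225.8: '0 -0.07 0.07 0; 0 -0.14 0.14 0'
227.8: '0 -0.06 0.07 0; 0 -0.13 0.14 0'
229.8: '0 -0.06 0.07 0; 0 -0.13 0.14 0'
231.8: '0 -0.06 0.08 0; 0 -0.12 0.15 0'
233.8: '0 -0.06 0.08 0; 0 -0.11 0.15 0'
235.8: '0 -0.06 0.08 0; 0 -0.11 0.16 0'
237.8: '0 -0.06 0.08 0; 0 -0.11 0.16 0'
239.8: '0 -0.05 0.08 0; 0 -0.10 0.17 0'
241.8: '0 -0.05 0.08 0; 0 -0.09 0.16 0'
243.8: '0 -0.05 0.09 0; 0 -0.09 0.17 0'
```

```bash
H="python3 -m handwheel"; (
python3 -m handwheel '0 -0.09 -0.03 0; 0 -0.19 -0.05 0' && python3 chk.py 5 &&
python3 -m handwheel '0 -0.09 -0.02 0; 0 -0.18 -0.04 0' && python3 chk.py 5 &&
python3 -m handwheel '0 -0.10 -0.02 0; 0 -0.19 -0.04 0' && python3 chk.py 5 &&
python3 -m handwheel '0 -0.10 -0.02 0; 0 -0.19 -0.03 0' && python3 chk.py 5 &&
python3 -m handwheel '0 -0.10 -0.02 0; 0 -0.19 -0.03 0' && python3 chk.py 5 &&
python3 -m handwheel '0 -0.10 -0.01 0; 0 -0.19 -0.01 0' && python3 chk.py 5 &&
python3 -m handwheel '0 -0.10 -0.01 0; 0 -0.19 -0.01 0' && python3 chk.py 5 &&
python3 -m handwheel '0 -0.10 -0.01 0; 0 -0.20 -0.01 0' && python3 chk.py 5 ) | grep CHK
```

```text
CHK clk 32.50 phi 164.5 r 0.0550 Frad -4.7 Ftan -1.7 Fz 0.9
CHK clk 32.70 phi 166.4 r 0.0550 Frad -5.1 Ftan -2.4 Fz 1.1
CHK clk 32.90 phi 168.3 r 0.0549 Frad -4.7 Ftan -1.8 Fz 1.8
CHK clk 33.10 phi 170.2 r 0.0549 Frad -4.9 Ftan -1.2 Fz 2.1
CHK clk 33.30 phi 172.1 r 0.0549 Frad -5.2 Ftan -1.3 Fz 1.4
CHK clk 33.50 phi 174.1 r 0.0549 Frad -4.4 Ftan -0.7 Fz 1.8
CHK clk 33.70 phi 176.8 r 0.0549 Frad -5.4 Ftan -0.9 Fz 3.6
CHK clk 33.90 phi 179.4 r 0.0550 Frad -4.3 Ftan -1.8 Fz 5.4
```

```bash
(
python3 -m handwheel '0 -0.09 0.00 0; 0 -0.19 0.00 0' && python3 chk.py 4.5 &&
python3 -m handwheel '0 -0.09 0.01 0; 0 -0.19 0.01 0' && python3 chk.py 4.5 &&
python3 -m handwheel '0 -0.09 0.01 0; 0 -0.19 0.02 0' && python3 chk.py 4.5 &&
python3 -m handwheel '0 -0.10 0.01 0; 0 -0.19 0.02 0' && python3 chk.py 4.5 &&
python3 -m handwheel '0 -0.10 0.02 0; 0 -0.19 0.03 0' && python3 chk.py 4.5 &&
python3 -m handwheel '0 -0.10 0.02 0; 0 -0.19 0.04 0' && python3 chk.py 4.5 &&
python3 -m handwheel '0 -0.09 0.02 0; 0 -0.19 0.04 0' && python3 chk.py 4.5 &&
python3 -m handwheel '0 -0.09 0.02 0; 0 -0.18 0.05 0' && python3 chk.py 4.5 &&
python3 -m handwheel '0 -0.09 0.03 0; 0 -0.19 0.05 0' && python3 chk.py 4.5 &&
python3 -m handwheel '0 -0.09 0.04 0; 0 -0.18 0.07 0' && python3 chk.py 4.5 &&
python3 -m handwheel '0 -0.09 0.03 0; 0 -0.18 0.06 0' && python3 chk.py 4.5 &&
python3 -m handwheel '0 -0.09 0.04 0; 0 -0.17 0.08 0' && python3 chk.py 4.5 &&
python3 -m handwheel '0 -0.09 0.04 0; 0 -0.18 0.08 0' && python3 chk.py 4.5 &&
python3 -m handwheel '0 -0.08 0.04 0; 0 -0.17 0.09 0' && python3 chk.py 4.5 &&
python3 -m handwheel '0 -0.08 0.04 0; 0 -0.17 0.09 0' && python3 chk.py 4.5 &&
python3 -m handwheel '0 -0.08 0.05 0; 0 -0.16 0.10 0' && python3 chk.py 4.5 &&
python3 -m handwheel '0 -0.08 0.05 0; 0 -0.16 0.10 0' && python3 chk.py 4.5 &&
python3 -m handwheel '0 -0.08 0.06 0; 0 -0.16 0.11 0' && python3 chk.py 4.5 &&
python3 -m handwheel '0 -0.08 0.06 0; 0 -0.16 0.12 0' && python3 chk.py 4.5 &&
python3 -m handwheel '0 -0.07 0.06 0; 0 -0.15 0.12 0' && python3 chk.py 4.5 ) | grep CHK
```

```text
CHK clk 34.10 phi 181.5 r 0.0549 Frad -5.0 Ftan -2.5 Fz 5.1
CHK clk 34.30 phi 183.4 r 0.0550 Frad -4.5 Ftan -2.0 Fz 5.8
CHK clk 34.50 phi 185.3 r 0.0550 Frad -4.6 Ftan -0.3 Fz 5.8
CHK clk 34.70 phi 187.2 r 0.0549 Frad -3.8 Ftan -1.2 Fz 5.0
CHK clk 34.90 phi 189.2 r 0.0550 Frad -4.4 Ftan -0.8 Fz 5.7
CHK clk 35.10 phi 191.1 r 0.0550 Frad -4.2 Ftan -1.2 Fz 6.1
CHK clk 35.30 phi 193.0 r 0.0550 Frad -4.1 Ftan -1.4 Fz 6.3
CHK clk 35.50 phi 194.9 r 0.0550 Frad -5.0 Ftan -1.6 Fz 6.0
CHK clk 35.70 phi 196.8 r 0.0550 Frad -4.3 Ftan -0.9 Fz 6.0
CHK clk 35.90 phi 198.7 r 0.0550 Frad -4.0 Ftan -0.3 Fz 4.9
CHK clk 36.10 phi 200.7 r 0.0550 Frad -4.4 Ftan -1.2 Fz 5.2
CHK clk 36.30 phi 202.5 r 0.0550 Frad -4.2 Ftan -1.0 Fz 6.3
CHK clk 36.50 phi 204.5 r 0.0550 Frad -4.1 Ftan -2.0 Fz 6.4
CHK clk 36.70 phi 206.4 r 0.0550 Frad -3.0 Ftan -0.9 Fz 6.6
CHK clk 36.90 phi 208.4 r 0.0550 Frad -3.0 Ftan -1.3 Fz 6.5
CHK clk 37.10 phi 210.3 r 0.0550 Frad -3.2 Ftan -0.6 Fz 7.3
CHK clk 37.30 phi 212.2 r 0.0550 Frad -2.8 Ftan -1.4 Fz 7.2
CHK clk 37.50 phi 214.2 r 0.0550 Frad -2.4 Ftan -1.2 Fz 6.4
CHK clk 37.70 phi 216.3 r 0.0550 Frad -3.7 Ftan -1.8 Fz 7.8
CHK clk 37.90 phi 218.2 r 0.0550 Frad -2.4 Ftan -1.3 Fz 7.0
```

Still running light; continue from commanded 219.8°.

```bash
(
python3 -m handwheel '0 -0.07 0.06 0; 0 -0.14 0.12 0' && python3 chk.py 4 &&
python3 -m handwheel '0 -0.07 0.07 0; 0 -0.14 0.13 0' && python3 chk.py 4 &&
python3 -m handwheel '0 -0.07 0.07 0; 0 -0.14 0.14 0' && python3 chk.py 4 &&
python3 -m handwheel '0 -0.06 0.07 0; 0 -0.13 0.14 0' && python3 chk.py 4 &&
python3 -m handwheel '0 -0.06 0.07 0; 0 -0.13 0.14 0' && python3 chk.py 4 &&
python3 -m handwheel '0 -0.06 0.08 0; 0 -0.12 0.15 0' && python3 chk.py 4 &&
python3 -m handwheel '0 -0.06 0.08 0; 0 -0.11 0.15 0' && python3 chk.py 4 &&
python3 -m handwheel '0 -0.06 0.08 0; 0 -0.11 0.16 0' && python3 chk.py 4 &&
python3 -m handwheel '0 -0.06 0.08 0; 0 -0.11 0.16 0' && python3 chk.py 4 &&
python3 -m handwheel '0 -0.05 0.08 0; 0 -0.10 0.17 0' && python3 chk.py 4 &&
python3 -m handwheel '0 -0.05 0.08 0; 0 -0.09 0.16 0' && python3 chk.py 4 &&
python3 -m handwheel '0 -0.05 0.09 0; 0 -0.09 0.17 0' && python3 chk.py 4 ) | grep CHK
python3 - <<'E'
import numpy as np
phi=243.8;P=lambda a:5.5*np.array([np.sin(np.radians(a)),np.cos(np.radians(a))])
cur=P(phi)
for k in range(60):
    a=phi+2*k
    m=(P(a+1)-cur).round(2);e=(P(a+2)-cur).round(2);cur=cur+e
    print("%g: '0 %.2f %.2f 0; 0 %.2f %.2f 0'"%(a+2,*m,*e))
E
```

```text
CHK clk 38.10 phi 220.1 r 0.0550 Frad -2.5 Ftan -1.3 Fz 7.8
CHK clk 38.30 phi 222.1 r 0.0550 Frad -3.2 Ftan -1.8 Fz 7.9
CHK clk 38.50 phi 224.1 r 0.0550 Frad -1.8 Ftan -2.0 Fz 8.3
CHK clk 38.70 phi 226.0 r 0.0550 Frad -2.9 Ftan -1.3 Fz 7.7
CHK clk 38.90 phi 228.0 r 0.0550 Frad -2.5 Ftan -1.4 Fz 8.7
CHK clk 39.10 phi 230.0 r 0.0550 Frad -2.4 Ftan -0.9 Fz 8.8
CHK clk 39.30 phi 232.0 r 0.0550 Frad -0.8 Ftan -0.7 Fz 8.4
CHK clk 39.50 phi 234.0 r 0.0550 Frad -2.2 Ftan -1.2 Fz 8.9
CHK clk 39.70 phi 236.0 r 0.0550 Frad -2.4 Ftan -1.5 Fz 8.5
CHK clk 39.90 phi 238.0 r 0.0550 Frad -2.1 Ftan -0.7 Fz 8.8
CHK clk 40.10 phi 239.9 r 0.0550 Frad -1.2 Ftan -2.0 Fz 9.2
CHK clk 40.30 phi 241.9 r 0.0551 Frad -2.3 Ftan -1.5 Fz 9.0
245.8: '0 -0.04 0.09 0; 0 -0.08 0.17 0'
247.8: '0 -0.04 0.09 0; 0 -0.08 0.18 0'
249.8: '0 -0.03 0.09 0; 0 -0.07 0.18 0'
251.8: '0 -0.03 0.09 0; 0 -0.06 0.18 0'
253.8: '0 -0.03 0.09 0; 0 -0.06 0.18 0'
255.8: '0 -0.02 0.10 0; 0 -0.05 0.19 0'
257.8: '0 -0.02 0.09 0; 0 -0.04 0.19 0'
259.8: '0 -0.02 0.09 0; 0 -0.04 0.18 0'
261.8: '0 -0.01 0.10 0; 0 -0.03 0.19 0'
263.8: '0 -0.01 0.10
[... 1229 characters left out ...]
0.16 0.10 0'
329.8: '0 0.09 0.05 0; 0 0.17 0.10 0'
331.8: '0 0.08 0.05 0; 0 0.17 0.10 0'
333.8: '0 0.08 0.04 0; 0 0.17 0.08 0'
335.8: '0 0.08 0.04 0; 0 0.17 0.08 0'
337.8: '0 0.09 0.04 0; 0 0.18 0.08 0'
339.8: '0 0.09 0.04 0; 0 0.18 0.07 0'
341.8: '0 0.09 0.03 0; 0 0.18 0.06 0'
343.8: '0 0.09 0.03 0; 0 0.18 0.06 0'
345.8: '0 0.09 0.03 0; 0 0.19 0.05 0'
347.8: '0 0.09 0.02 0; 0 0.18 0.04 0'
349.8: '0 0.10 0.02 0; 0 0.19 0.04 0'
351.8: '0 0.10 0.02 0; 0 0.19 0.03 0'
353.8: '0 0.10 0.01 0; 0 0.19 0.03 0'
355.8: '0 0.10 0.01 0; 0 0.19 0.01 0'
357.8: '0 0.10 0.01 0; 0 0.19 0.01 0'
359.8: '0 0.10 0.01 0; 0 0.20 0.01 0'
361.8: '0 0.09 -0.00 0; 0 0.19 -0.00 0'
363.8: '0 0.09 -0.01 0; 0 0.19 -0.01 0'
```

```bash
(
python3 -m handwheel '-0.05 -0.04 0.09 0; -0.05 -0.08 0.17 0' && python3 chk.py 4 &&
python3 -m handwheel '0 -0.04 0.09 0; 0 -0.08 0.18 0' && python3 chk.py 4 &&
python3 -m handwheel '0 -0.03 0.09 0; 0 -0.07 0.18 0' && python3 chk.py 4 &&
python3 -m handwheel '0 -0.03 0.09 0; 0 -0.06 0.18 0' && python3 chk.py 4 &&
python3 -m handwheel '0 -0.03 0.09 0; 0 -0.06 0.18 0' && python3 chk.py 4 &&
python3 -m handwheel '0 -0.02 0.10 0; 0 -0.05 0.19 0' && python3 chk.py 4 &&
python3 -m handwheel '0 -0.02 0.09 0; 0 -0.04 0.19 0' && python3 chk.py 4 &&
python3 -m handwheel '0 -0.02 0.09 0; 0 -0.04 0.18 0' && python3 chk.py 4 &&
python3 -m handwheel '0 -0.01 0.10 0; 0 -0.03 0.19 0' && python3 chk.py 4 &&
python3 -m handwheel '0 -0.01 0.10 0; 0 -0.02 0.19 0' && python3 chk.py 4 &&
python3 -m handwheel '0 -0.01 0.10 0; 0 -0.02 0.20 0' && python3 chk.py 4 &&
python3 -m handwheel '0 -0.01 0.09 0; 0 -0.01 0.19 0' && python3 chk.py 4 &&
python3 -m handwheel '0 0 0.09 0; 0 -0.01 0.19 0' && python3 chk.py 4 &&
python3 -m handwheel '0 0.01 0.10 0; 0 0.01 0.19 0' && python3 chk.py 4 &&
python3 -m handwheel '0 0.00 0.10 0; 0 0.01 0.19 0' && python3 chk.py 4 &&
python3 -m handwheel '0 0.00 0.10 0; 0 0.01 0.19 0' && python3 chk.py 4 &&
python3 -m handwheel '0 0.01 0.10 0; 0 0.03 0.19 0' && python3 chk.py 4 &&
python3 -m handwheel '0 0.01 0.10 0; 0 0.03 0.19 0' && python3 chk.py 4 &&
python3 -m handwheel '0 0.01 0.10 0; 0 0.03 0.19 0' && python3 chk.py 4 &&
python3 -m handwheel '0 0.02 0.10 0; 0 0.04 0.19 0' && python3 chk.py 4 ) | grep CHK
```

```text
CHK clk 40.50 phi 243.4 r 0.0551 Frad -2.1 Ftan -0.5 Fz 6.0
CHK clk 40.70 phi 245.5 r 0.0551 Frad -2.5 Ftan -0.4 Fz 7.3
CHK clk 40.90 phi 247.5 r 0.0551 Frad -1.4 Ftan -0.2 Fz 7.8
CHK clk 41.10 phi 249.5 r 0.0550 Frad -1.6 Ftan -1.5 Fz 7.3
CHK clk 41.30 phi 251.5 r 0.0551 Frad -1.1 Ftan -0.3 Fz 7.7
CHK clk 41.50 phi 253.5 r 0.0551 Frad -0.9 Ftan -0.6 Fz 7.7
CHK clk 41.70 phi 255.6 r 0.0551 Frad -0.9 Ftan -0.7 Fz 7.5
CHK clk 41.90 phi 257.5 r 0.0551 Frad -0.6 Ftan -0.3 Fz 7.5
CHK clk 42.10 phi 259.4 r 0.0551 Frad -1.3 Ftan -0.4 Fz 7.9
CHK clk 42.30 phi 261.5 r 0.0551 Frad -1.7 Ftan -1.5 Fz 7.4
CHK clk 42.50 phi 263.5 r 0.0550 Frad 0.5 Ftan -0.5 Fz 7.3
CHK clk 42.70 phi 265.5 r 0.0551 Frad 0.5 Ftan -0.9 Fz 7.8
CHK clk 42.90 phi 267.5 r 0.0551 Frad -0.5 Ftan -0.7 Fz 7.7
CHK clk 43.10 phi 269.5 r 0.0551 Frad -0.5 Ftan -0.2 Fz 7.9
CHK clk 43.30 phi 271.5 r 0.0551 Frad -0.5 Ftan 0.0 Fz 7.5
CHK clk 43.50 phi 273.5 r 0.0551 Frad -0.3 Ftan 0.4 Fz 7.7
CHK clk 43.70 phi 275.5 r 0.0551 Frad 0.2 Ftan -0.8 Fz 7.2
CHK clk 43.90 phi 277.4 r 0.0551 Frad 0.1 Ftan -0.8 Fz 8.3
CHK clk 44.10 phi 279.4 r 0.0551 Frad 0.3 Ftan -1.0 Fz 7.6
CHK clk 44.30 phi 281.5 r 0.0551 Frad 0.6 Ftan -0.8 Fz 7.9
```

```bash
(
python3 -m handwheel '0 0.03 0.09 0; 0 0.05 0.19 0' && python3 chk.py 4 &&
python3 -m handwheel '0 0.03 0.09 0; 0 0.06 0.18 0' && python3 chk.py 4 &&
python3 -m handwheel '0 0.03 0.09 0; 0 0.06 0.18 0' && python3 chk.py 4 &&
python3 -m handwheel '0 0.03 0.09 0; 0 0.07 0.18 0' && python3 chk.py 4 &&
python3 -m handwheel '0 0.03 0.09 0; 0 0.07 0.18 0' && python3 chk.py 4 &&
python3 -m handwheel '0 0.04 0.09 0; 0 0.08 0.17 0' && python3 chk.py 4 &&
python3 -m handwheel '0 0.05 0.09 0; 0 0.09 0.17 0' && python3 chk.py 4 &&
python3 -m handwheel '0 0.05 0.09 0; 0 0.09 0.17 0' && python3 chk.py 4 &&
python3 -m handwheel '0 0.05 0.08 0; 0 0.10 0.17 0' && python3 chk.py 4 &&
python3 -m handwheel '0 0.05 0.08 0; 0 0.10 0.16 0' && python3 chk.py 4 &&
python3 -m handwheel '0 0.06 0.08 0; 0 0.11 0.16 0' && python3 chk.py 4 &&
python3 -m handwheel '0 0.06 0.07 0; 0 0.12 0.15 0' && python3 chk.py 4 &&
python3 -m handwheel '0 0.06 0.07 0; 0 0.12 0.15 0' && python3 chk.py 4 &&
python3 -m handwheel '0 0.06 0.07 0; 0 0.12 0.14 0' && python3 chk.py 4 &&
python3 -m handwheel '0 0.07 0.08 0; 0 0.14 0.15 0' && python3 chk.py 4 &&
python3 -m handwheel '0 0.06 0.06 0; 0 0.13 0.13 0' && python3 chk.py 4 &&
python3 -m handwheel '0 0.07 0.07 0; 0 0.14 0.13 0' && python3 chk.py 4 &&
python3 -m handwheel '0 0.07 0.07 0; 0 0.14 0.13 0' && python3 chk.py 4 &&
python3 -m handwheel '0 0.08 0.06 0; 0 0.15 0.12 0' && python3 chk.py 4 &&
python3 -m handwheel '0 0.08 0.06 0; 0 0.16 0.12 0' && python3 chk.py 4 ) | grep CHK
```

```text
CHK clk 44.50 phi 283.5 r 0.0551 Frad 0.5 Ftan -1.1 Fz 7.8
CHK clk 44.70 phi 285.4 r 0.0551 Frad 0.4 Ftan -0.5 Fz 6.9
CHK clk 44.90 phi 287.4 r 0.0551 Frad 1.2 Ftan -0.5 Fz 7.2
CHK clk 45.10 phi 289.4 r 0.0551 Frad 0.5 Ftan -0.3 Fz 7.5
CHK clk 45.30 phi 291.4 r 0.0551 Frad 1.0 Ftan -0.7 Fz 8.4
CHK clk 45.50 phi 293.3 r 0.0551 Frad 0.8 Ftan -1.2 Fz 7.4
CHK clk 45.70 phi 295.3 r 0.0551 Frad 1.8 Ftan -1.7 Fz 6.9
CHK clk 45.90 phi 297.3 r 0.0551 Frad 1.3 Ftan -1.9 Fz 6.8
CHK clk 46.10 phi 299.3 r 0.0551 Frad 0.7 Ftan -1.7 Fz 6.8
CHK clk 46.30 phi 301.3 r 0.0551 Frad 1.5 Ftan -0.1 Fz 6.9
CHK clk 46.50 phi 303.3 r 0.0551 Frad 1.9 Ftan -0.9 Fz 7.3
CHK clk 46.70 phi 305.1 r 0.0551 Frad 2.2 Ftan -1.9 Fz 8.5
CHK clk 46.90 phi 305.8 r 0.0551 Frad 0.9 Ftan -4.6 Fz 9.2
```

```bash
(
python3 -m handwheel '0 0.03 0.04 0; 0 0.06 0.08 0' && python3 chk.py 8 &&
python3 -m handwheel '0 0.03 0.04 0; 0 0.06 0.08 0' && python3 chk.py 8 ) | grep CHK
```

```text
CHK clk 47.10 phi 306.0 r 0.0551 Frad 0.4 Ftan -6.3 Fz 10.9
CHK clk 47.30 phi 306.4 r 0.0552 Frad 0.4 Ftan -7.1 Fz 11.5
```

```bash
(
python3 -m handwheel '0 0.04 0.05 0; 0 0.07 0.10 0' && python3 chk.py 9.5 &&
python3 -m handwheel '0 0.04 0.05 0; 0 0.06 0.08 0; 0 0.06 0.08 0; 0 0.06 0.08 0; 0 0.06 0.08 0' && python3 chk.py 9 ) | grep CHK
```

```text
CHK clk 47.50 phi 306.8 r 0.0551 Frad -0.1 Ftan -9.0 Fz 12.3
CHK clk 48.00 phi 307.1 r 0.0552 Frad -1.2 Ftan -10.6 Fz 13.2
```

```bash
python3 -m handwheel '0 0 0 0; 0 0 0 0; 0 0 0 0; 0 0 0 0'; python3 chk.py 99;  python3 m.py 15
```

```text
clock: 48.4
eef_pos: [0.5899, 0.0841, 0.1956]
ee_rot: [0.026, 1.583, -0.033]
contact_force: [-8.2, -4.5, 13.1]
gripper_width: 0.0211
CHK clk 48.40 phi 307.1 r 0.0552 Frad -1.1 Ftan -9.4 Fz 13.1
eef [0.5899 0.0841 0.1956] [-8.2 -4.5 13.1] w 0.02107897742006806
wrist cap [256.  231.9] 402 [0.5437 0.0784 0.2521] tool [-0.0559 -0.0076 -0.0467]
wrist crank_axis [372.9 221.2] 0.8 [0.5605 0.1332 0.2   ]
wrist grip [282.3 282.7] 0.6 [0.5948 0.0855 0.2   ]
top crank_axis [278.2 178.3] 0.62 [0.5645 0.13   0.2   ]
```

View pics/w15.png

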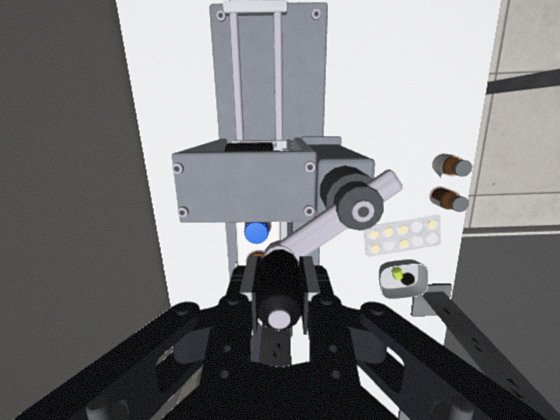

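```bash
python3 -m handwheel '0 -0.08 -0.11 0; 0 -0.15 -0.21 0; 0 -0.15 -0.21 0'; python3 chk.py 99; python3 -m handwheel '0 -0.15 -0.15 0; 0 -0.15 -0.15 0; 0 -0.15 -0.15 0; 0 -0.15 -0.15 0; 0 -0.15 -0.15 0' 8.5; python3 chk.py 99; python3 -m handwheel '-2 0 0 0; -5 0 0 0; -9 0 0 0; -12 0 0 0; -15 0 0 0; -15 0 0 0; -15 0 0 0'
```

```text
clock: 49.2
eef_pos: [0.5893, 0.0837, 0.1957]
ee_rot: [0.027, 1.579, -0.031]
contact_force: [-5.1, -3.6, 10.5]
gripper_width: 0.0209
CHK clk 49.20 phi 306.3 r 0.0551 Frad 0.1 Ftan -6.3 Fz 10.5
clock: 49.7
eef_pos: [0.5911, 0.0856, 0.1954]
ee_rot: [0.027, 1.572, -0.027]
contact_force: [0.9, 0.7, -0.4]
gripper_width: 0.0847
CHK clk 49.70 phi 309.0 r 0.0546 Frad 0.0 Ftan 1.1 Fz -0.4
clock: 50.4
eef_pos: [0.5915, 0.0854, 0.3461]
ee_rot: [0.028, 1.57, -0.027]
contact_force: [0.4, 0.2, -0.8]
gripper_width: 0.0852
```

```bash
python3 -m handwheel '0 0 2 0; 0 0 4.5 0; 0 0 4.5 0; 0 0 4.5 0'; python3 -c "
from h import *
W=cams.read_camera('wrist');cv2.imwrite('pics/w16.png',cv2.resize(W['frame'][40:300,120:440,::-1],None,fx=2.2,fy=2.2,interpolation=cv2.INTER_CUBIC))"
python3 -m handwheel '0 4 -2 0; 0 8 -5 0; 0 12 -9 0; 0 16 -13 0; 0 20 -16 0; 0 23 -18 0; 0 25 -20 0; 0 25 -20 0; 0 25 -20 0;0 25 -20 0'; python3 -c "
from h import *
W=cams.read_camera('top');cv2.imwrite('pics/t16.png',cv2.resize(W['frame'][100:290,180:370,::-1],None,fx=3,fy=3,interpolation=cv2.INTER_CUBIC))"
```

```text
clock: 50.8
eef_pos: [0.6357, 0.0836, 0.3436]
ee_rot: [0.027, 1.575, -0.029]
contact_force: [0.3, -0.7, 0.6]
gripper_width: 0.0848
clock: 51.85
eef_pos: [0.446, 0.3387, 0.3459]
ee_rot: [0.029, 1.57, -0.03]
contact_force: [0.4, -0.9, 0.3]
gripper_width: 0.0851
```

View pics/w16.png

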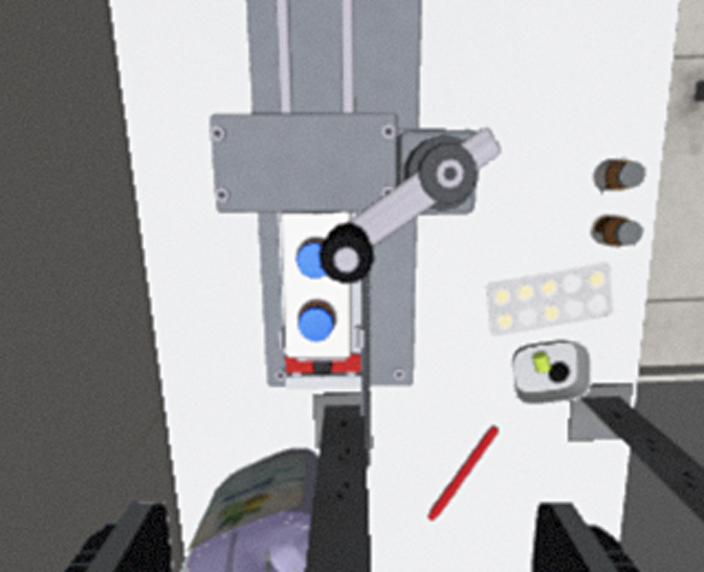

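View pics/t16.png

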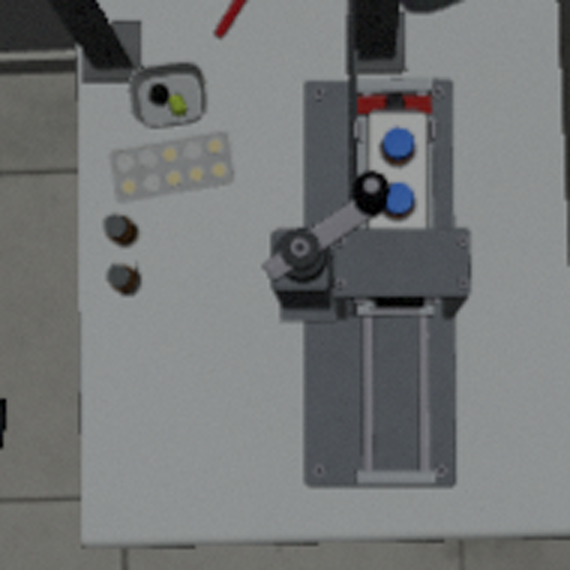

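```bash
python3 -c "
from rig import ctrl
s=ctrl.sense();print(s['clock'],s['contact_force'],abs(s['qvel']).max());print(ctrl.close_job())"
```

```text
51.9 [ 0.01482931 -0.06113315 -0.19254237] 0.0057965708289602355
the job is handed in; nothing more can be done
None
```

The rack is in its seat and let go. All three caps have passed under the roller, and the carriage stands against the red stop. I handed the job in at 51.9 s; no verdict is reported.

- **Rack:** I lowered it between the lugs until it pressed on the plate with about 22 N, then opened the fingers. The wrist picture afterwards showed it sitting evenly in the seat.
- **Crank:** I turned it counter-clockwise at roughly 1.7–2.1 rad/s for 3.5 turns. From 3.64 turns I crept on in 2° steps, checking the force after each one.
- **End stop:** Resistance rose from about 1–2 N to 4.6 N at about 4.04 turns (roughly 162 mm of travel). I raised it gently to about 10 N at the grip and held it there for about 0.4 s.
- **Release:** I eased off to about 6 N, opened the fingers and moved clear. The tool then read nearly zero force.

In the final pictures the carriage is against the red stop and the rack is between its lugs. Two caps are visible past the roller. The third is hidden under the bridge; at 162 mm it should be about 16 mm beyond the roller. The two bystander vials have not visibly moved.

I could not measure how far the caps were pressed. That all three are home rests on the turns made and the carriage position. During cranking I also saw up to 13 N of vertical force at the grip. I corrected this with small height changes and did not find the cause.

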